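Hold a flute-stand blank home in the drill jig

TASK

Lay the long wooden blank (not the short offcut) flat in the drill jig on the bench, alongside its fence and with one end towards the end stop: set it down, do not drop it. Swing the hinged drill plate down shut over it, then take the blank by its uncovered part, push it fully home into the corner, flush along the fence and tight against the end stop at the same time, and finish still holding it pressed firmly against both, ready for drilling. Leave everything else on the bench where it is.

Things in the scene. Friction and masses are not known exactly. Their poses are not given: they have to be found in the camera images.
- jig: the drill jig, screwed to the bench: a plywood base 102 x 242 mm, 18 mm thick, whose top is the bed, with a fence along one long side and an end stop across one end. Origin on the bench straight below corner. Axes: x points horizontally into the fence, y horizontally into the end stop, z up. Free bed: x -75 to 0, y -196 to 0 mm
- corner (a point): the jig's inner corner at bed level, 18 mm above the bench: where the planes of the fence's face, the end stop's face and the bed meet. Axes as the jig's. The blank fully home has its centre at x -22.5, y -90, z +20 mm in this frame, its length along y. Numbers below marked (c) are in this frame, mm
- fence: the jig's wooden fence, 22 mm thick (x 0 to 22 (c)), in two pieces: y -8 to -62 (c), 43 mm above the bed; and y -146 to -176 (c), 30 mm above the bed. Between them an open gap 84 mm long, down to the bed, gives a finger room, so that the blank can be gripped across its width there, clear of the drill plate. Origin and axes as the jig's
- end_stop: the jig's wooden end stop: y 0 to 26, x -58 to 6 (c), 38 mm above the bed, carrying the drill plate's hinge on top. Origin and axes as the jig's
- drill_plate (a joint): angle of the drill plate, rad: 0 shut, level over the bed; 1.57 upright; above that it leans back beyond the end stop; limit 2.1. Starts at 1.5 to 2.05. Stiff hinge: it stays at any angle where it is left; 1 to 3 N at its free edge moves it, so push it down until it stops. Shut, its underside is 43 mm above the bed, 3 mm over the blank; it does not clamp
- plate_hinge (a point): point on the drill plate's hinge axis midway along the plate's width, at x -13, y +18, z +47 (c). Fixed to the jig, axes as the jig's; the hinge axis runs along x
- plate_edge (a point): middle of the drill plate's free edge, 84 mm from the hinge axis; moves with it. Aluminium, 8 mm thick, 70 mm wide, flush steel drill bushes, a small finger tab on the side away from the fence. Shut, it covers y +12 to -66, x -48 to +22 (c). Axes: as the jig's at angle 0; z is normal to the plate, out of its upper side (upright: facing away from the bed)
- blank_center (a point): centre of the blank: the longer of the two light-wood blocks, a square-edged bar 45 mm wide (x), 180 mm long (y), 40 mm high (z), 0.18 to 0.30 kg, lying flat; this point is half-way up, 20 mm above its underside. Its ends are alike. Wood rubs on wood (friction about 0.6): pressed hard on one stop, or down on the bed, it resists sliding
- offcut: the short light-wood offcut, 40 x 95 x 40 mm, same wood and height as the blank but about half as long; leave it. Origin: centre of its underside
- flat_file: flat file with a wooden handle, 250 mm long, lying nearer the robot than the jig, to the left. Origin: middle, on the bench
- half_file: narrower file with a dark wooden handle, 220 mm long, lying to the left of the jig. Origin: middle, on the bench
- screwdriver: screwdriver lying beyond the blanks. Origin: on the bench under it
- brush: bench brush lying to the right of the blanks. Origin: on the bench under it
- bamboo_piece: short piece of bamboo tube standing on end, 41 mm across, 70 mm tall, beyond the jig. Origin: centre of its foot
- glue_bottle: grey glue bottle standing upright, 52 mm across, 130 mm tall, far left. Origin: centre of its foot
There are look-alikes about, which are no part of the job. Leave any pink look-alike of the part that bears blank_center alone.

How it is judged (in metres and radians):
On the way, in this order (a step that is already met when the one before it is completed fails the run):
1. the long blank lies flat in the jig's bed beside the fence, roughly in line with it (within 17 degrees) and within 50 mm of the end stop and 40 mm of the fence (x of blank_center in the frame of corner between -0.062 and -0.019 m and y of blank_center in the frame of corner between -0.14 and -0.086 m and z of blank_center in the frame of corner between 0.016 and 0.024 m and angle between the y axis of blank_center and the y axis of corner, either way round below 0.3 rad and angle between blank_center's own z axis and vertical below 0.06 rad), for 0.2 s.
2. the drill plate is shut with the blank lying under it (all of step 1 and value of joint drill_plate below 0.05 rad), for 0.2 s.
At the end, for the whole second after the job is handed in: Drill plate shut (under 0.05 rad); blank flat on the bed, within 3 mm of home both ways and 0.03 rad of the fence's line, at rest, not touched by the plate, held by the fingers (over 1 N) and pressed on fence and end stop with over 2 N each (x of blank_center in the frame of corner between -0.0255 and -0.0195 m and y of blank_center in the frame of corner between -0.093 and -0.087 m and z of blank_center in the frame of corner between 0.016 and 0.0225 m and angle between the y axis of blank_center and the y axis of corner, either way round below 0.03 rad and angle between blank_center's own z axis and vertical below 0.05 rad and value of joint drill_plate below 0.05 rad and contact force between blank and fence above 2 N and contact force between blank and end_stop above 2 N and contact force between the fingers and blank above 1 N and contact force between blank and drill_plate below 1 N and linear speed of blank below 0.02 m/s); the arm keeps its last pose, push and grip.
It fails at once if the blank is dropped or thrown (falls free faster than 0.6 m/s) (linear speed of blank above 0.6 m/s and contact force between the fingers and blank below 0.05 N).
It fails at once if something else on the bench is knocked or moved by more than 30 mm (distance of any of offcut, flat_file, half_file, screwdriver, brush, bamboo_piece, glue_bottle from where it was at the start of the episode above 0.03 m).
It also fails if it takes over 69 s, if anything falls off the work surface, if the arm or the gripper's body presses on something with over 40 N, if the wrist force passes 120 N, or if a joint passes its speed limit or range.

ROBOT

A 6-joint arm with a two-finger parallel gripper is mounted at the origin on the work surface. World frame = base frame: x ahead of the robot, y to its left, z up, the work surface at z = 0. Lengths are in mm, angles in rad, forces in N, time in s.
With the tool pointing down it reaches from about 350 to 875 mm from the base axis. Payload 4.2 kg.
Tool frame: the origin (TCP) lies midway between the tips of the shut fingers; the grasp point (between the pads) lies 19 mm behind it; z points along the fingers, y is the direction in which the jaws open and shut (so a half turn about z gives the same grasp; the last joint's range is limited). The gripper opens to 85 mm and grips with 20 to 120 N. Pads are 22 mm wide; open, the fingers measure 114 mm over their backs; the gripper's body (76 mm by 85 mm) begins 54 mm behind the grasp point. The pads swing forward as they close: fully open they stand 13 mm farther back than shut.
Start: joints at [1.519, 0.385, 0.008, 0, -1.194, -0.259], TCP at [191.105, 595.045, 231.312] pointing down, gripper open.
Joint ranges: [-3.14, 3.14], [-1.21, 2.06], [-1.07, 1.41], [-3.16, 2.05], [-2.99, -0.16], [-3.1, 3.1]. Speed limits (rad/s): [2.79, 2.79, 3.14, 3.14, 3.14, 3.14].

INTERFACE

Orientations are given as a unit quaternion [x, y, z, w].
In Python, from bench import arm gives the robot as it stands.
- The arm moves only by the tool servo_tool, never from a script. Its argument "rows" is a list of rows, each an object of numbers: "fingers": the finger opening in cm, from 0 to 8.54; "x", "y", "z": the shift along the tool's x, y, z in cm; "turn": the turn about the tool's z in degrees. A call has 1 to 10 rows; each row shifts and turns the commanded pose from where the row before left it, along the tool's axes as they then stand; what a row does not reach is not made up. A row lasts 1/12 s, in which the tool goes at most 41.7 mm and 7.16 degrees, less where a joint would pass 70% of its speed; a pose out of reach is approached as far as the arm can. A call is refused whole if a number of a shift passes 4.17 or a number of a turn 7.16, either way. A call with a gripper value outside its range is refused whole. The fingers move at their own pace and stop on an object; the grip force is fixed at half the most. Time passes only in rows, so rows that do not move let the fingers close. It gives the time, the measured TCP pose, the force and the opening at its end, in the units of the state.
- arm.read_state(): the state, without advancing time (a new reading comes with each control period).
- arm.get_image(name): name is "side" or "top" or "wrist"; returns (picture, depth): 480x640x3 uint8, red, green, blue; 480x640 float32, mm along the optical axis (not along the pixel's ray), 0 where there is no reading.
- arm.camera_model(name): a dict with "fx", "fy", "cx", "cy" (pixels), "pose" (4x4, takes a point from camera to world coordinates). Camera axes: x right, y down, z forward; pixel columns grow to the right and rows downward; lengths in mm; the calibration is good to about 2 mm. A picture is of the moment at which its call begins: read the wrist's pose just before it. camera_model takes no time and is no camera call; for the wrist camera it gives the pose at the moment of the call.
- arm.job_done(): hands the job in, once; it reports no verdict.
The state is a dict: "clock": time; "joints": joint angles; "joint_vel": joint speeds; "joint_efforts": joint torques, N m; "position": TCP position; "ee_rot": TCP orientation; "contact_force": force on the tool from outside, world axes, zero at the start; "wrist_torque": the same for the moment, N m; "gripper_width": finger opening in mm.
Only numpy, scipy, OpenCV 4.12 (cv2) and the standard library are available. Lean on these libraries where they do the work, as an engineer would, in place of code of your own. Each camera call takes 0.05 s, during which the arm holds its last target.

## Working session

There is one attempt and no reset: what is moved stays moved. The work goes in short steps, Python scripts to look and compute and a tool call to move; the robot and the scene stay as the last step left them, time stands still between calls to the robot, and variables do not carry over. Pictures are saved under pics/ and viewed, and the job is handed in when it is done.

Besides the shell and the picture viewer there is one more tool, called after "Request:" by a JSON object that holds its "api" and its "payload", one argument or row to a line. servo_tool: Moves the arm, as the interface text tells. Its arguments: {"type":"object","properties":{"rows":{"type":"array","items":{"type":"object","properties":{"fingers":{"type":"number"},"x":{"type":"number"},"y":{"type":"number"},"z":{"type":"number"},"turn":{"type":"number"}}}}},"required":["rows"]}

```bash
mkdir -p pics; ls; python3 - <<'E'
from bench import arm
import cv2,json
s=arm.read_state();print(s)
for n in("top","side","wrist"):
    im,d=arm.get_image(n);cv2.imwrite(f"pics/{n}0.png",im[:,:,::-1])
    import numpy as np
    np.save(f"pics/{n}0.npy",d)
    m=arm.camera_model(n);print(n,{k:(np.round(v,4).tolist() if k=="pose" else v) for k,v in m.items()})
    np.savez(f"pics/{n}0cam.npz",**m)
E
```

```text
pics
{'clock': 0.0, 'joints': array([ 1.51864551e+00,  3.85598337e-01,  6.62756379e-03, -5.31325252e-04,
       -1.19400924e+00, -2.58593844e-01]), 'joint_vel': array([-1.14329286e-03, -3.19697836e-04, -1.50099709e-03,  1.75597490e-05,
        5.69281899e-05,  1.21201259e-03]), 'joint_efforts': array([ 6.23676692e-05, -3.92287803e+01,  1.88400578e+01,  4.18629840e+00,
       -4.62357522e-03,  3.65066057e-06]), 'position': array([190.90276426, 594.51370531, 230.19225429]), 'ee_rot': array([ 9.87938190e-01, -1.54844695e-01, -1.33104252e-04,  1.11147152e-03]), 'contact_force': array([-0.4023625 ,  0.73010034, -0.07264356]), 'wrist_torque': array([ 0.01349862,  0.00486261, -0.03888234]), 'gripper_width': 85.22924746011446}
top {'fx': 439.20257627650534, 'fy': 439.20257627650534, 'cx': 316.1156001678716, 'cy': 246.566504060249, 'pose': [[-0.024, -0.9952, 0.0951, 442.0518], [-0.9997, 0.0247, 0.006, -21.7835], [-0.0084, -0.0949, -0.9954, 1005.4755], [0.0, 0.0, 0.0, 1.0]]}
side {'fx': 541.3642622555114, 'fy': 541.3642622555114, 'cx': 315.7271381524628, 'cy': 236.23090496028712, 'pose': [[0.8732, -0.3282, 0.3604, 47.6575], [-0.4873, -0.572, 0.6598, -896.4922], [-0.0104, -0.7518, -0.6594, 978.7063], [0.0, 0.0, 0.0, 1.0]]}
wrist {'fx': 346.25736767656804, 'fy': 346.25736767656804, 'cx': 316.57359718808635, 'cy': 235.07462330187553, 'pose': [[-0.3057, -0.907, -0.2898, 265.1085], [-0.9521, 0.2918, 0.0911, 571.1358], [0.0019, 0.3038, -0.9527, 372.1962], [0.0, 0.0, 0.0, 1.0]]}
```

View pics/top0.png

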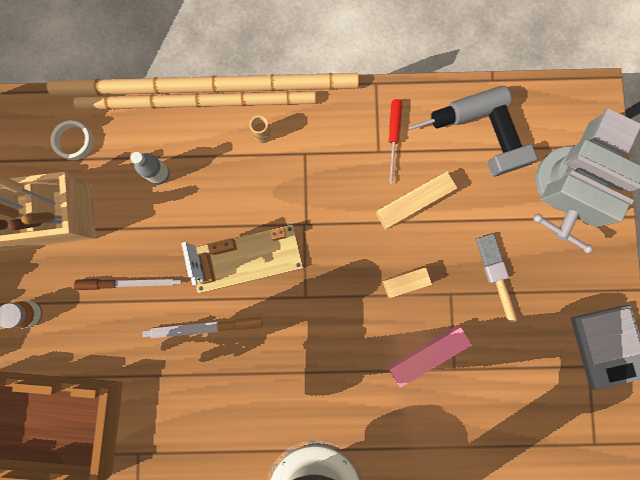

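View pics/side0.png

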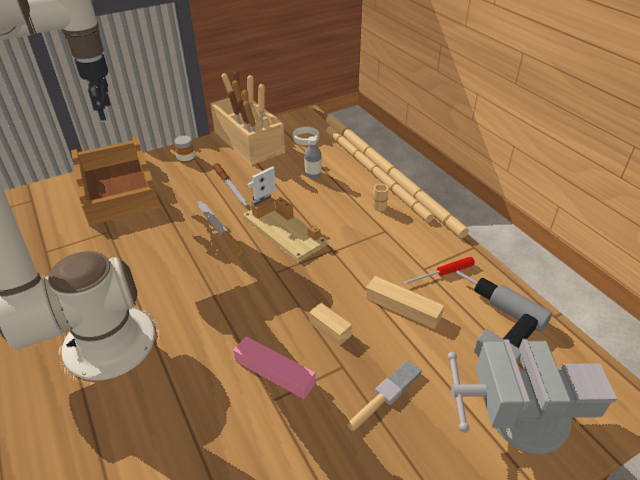

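```bash
cat > h.py <<'E'
import numpy as np,cv2
def load(n,t):
    c=np.load(f"pics/{n}{t}cam.npz");return c,cv2.imread(f"pics/{n}{t}.png"),np.load(f"pics/{n}{t}.npy")
def ray(c,uv,z):
    uv=np.atleast_2d(uv).astype(float);P=c["pose"]
    d=np.c_[(uv[:,0]-c["cx"])/c["fx"],(uv[:,1]-c["cy"])/c["fy"],np.ones(len(uv))]@P[:3,:3].T
    o=P[:3,3];return o+d*((z-o[2])/d[:,2])[:,None]
def cloud(c,d):
    v,u=np.mgrid[:480,:640];p=np.stack([(u-c["cx"])/c["fx"]*d,(v-c["cy"])/c["fy"]*d,d],-1)
    return p@c["pose"][:3,:3].T+c["pose"][:3,3]
def proj(c,p):
    P=c["pose"];q=(np.atleast_2d(p)-P[:3,3])@P[:3,:3]
    return np.c_[q[:,0]/q[:,2]*c["fx"]+c["cx"],q[:,1]/q[:,2]*c["fy"]+c["cy"]]
E
python3 - <<'E'
from h import *
for n in("top","side"):
    c,im,d=load(n,0);w=cloud(c,d);z=w[...,2]
    print(n,"bench z",np.median(z[(abs(z)<30)&(d>0)]))
    hsv=cv2.cvtColor(im,cv2.COLOR_BGR2HSV)
    m=((z>28)&(z<55)&(d>0)&(w[...,0]>250)&(w[...,0]<750)&(w[...,1]<0)&(w[...,1]>-400)).astype(np.uint8)
    m=cv2.morphologyEx(m,cv2.MORPH_OPEN,np.ones((3,3),np.uint8))
    cn,_=cv2.findContours(m,cv2.RETR_EXTERNAL,cv2.CHAIN_APPROX_NONE)
    for k in cn:
        if cv2.contourArea(k)<150: continue
        msk=np.zeros_like(m);cv2.drawContours(msk,[k],-1,1,-1)
        zz=z[(msk>0)&(m>0)];top=(msk>0)&(z>34)&(z<46)
        kk=ray(c,k[:,0,:],40)[:,:2].astype(np.float32)
        r=cv2.minAreaRect(kk);print("px",k[:,0].mean(0),"z",np.median(zz),np.round(np.array(r[0]),1),np.round(r[1],1),round(r[2],1),"hsv",np.median(hsv[msk>0],0))
    # jig
c,im,d=load("top",0)
cv2.imwrite("pics/jig0.png",cv2.resize(im[210:310,160:320],None,fx=5,fy=5,interpolation=cv2.INTER_CUBIC))
cv2.imwrite("pics/blk0.png",cv2.resize(im[160:310,360:480],None,fx=4,fy=4,interpolation=cv2.INTER_CUBIC))
E
```

```text
top bench z 1.7136027585476086
px [431.58378378 355.12972973] z 41.31175123364949 [ 291.1 -255.7] [ 48.  180.1] 28.7 hsv [176. 111. 184.]
px [407.9137931  282.11206897] z 41.31068351028648 [ 451.5 -214.8] [39.8 96.5] 16.9 hsv [ 18. 118. 245.]
px [416.2816092  199.56321839] z 41.40084143553304 [ 634.8 -243.5] [ 45.5 182. ] 28.2 hsv [ 19. 114. 247.]
side bench z -1.3890879302393841
px [277.31428571 363.78857143] z 38.010055046204116 [ 289.7 -261. ] [ 50.3 183.1] 28.7 hsv [172. 110. 164.]
px [329.90425532 320.21276596] z 37.84287740650177 [ 449.4 -219.1] [46.1 99.1] 16.5 hsv [ 18. 108. 221.]
px [404.63905325 298.21893491] z 38.11302528533463 [ 632.5 -247.6] [ 54.1 181.8] 28.5 hsv [ 18. 108. 221.]
```

View pics/jig0.png

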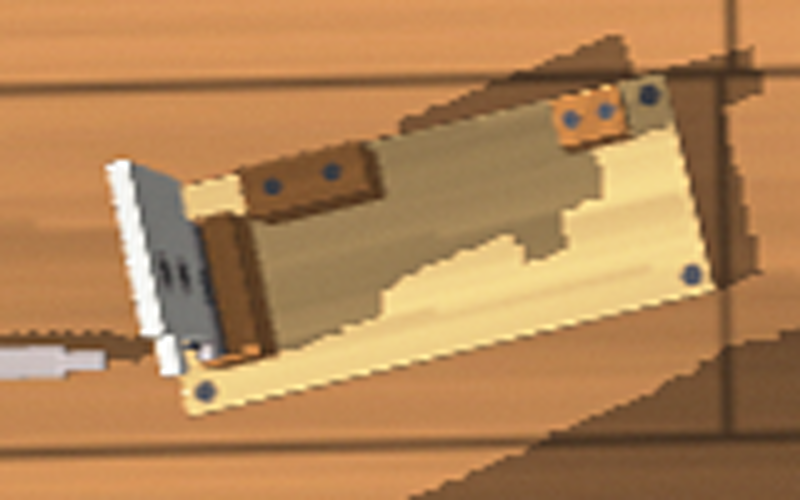

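View pics/blk0.png

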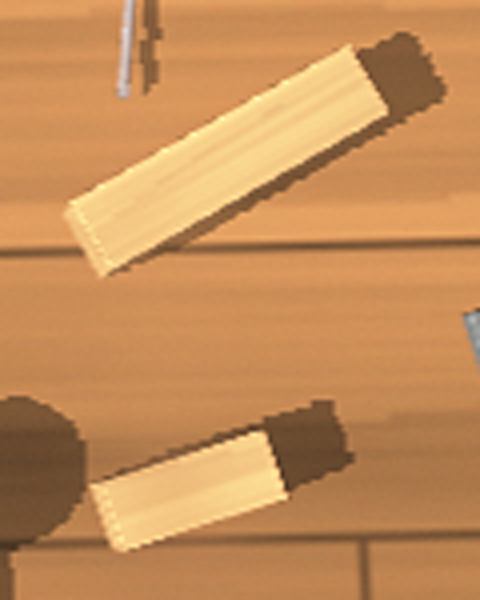

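```bash
python3 - <<'E'
from h import *
c,im,d=load("top",0)
pts=dict(fl=(200,412),fr=(712,290),br=(664,75))
P={k:ray(c,(160+(u-2)/5,210+(v-2)/5),18)[0] for k,(u,v) in pts.items()}
for k in P:print(k,P[k].round(1))
ey=P['fl']-P['fr'];print(np.linalg.norm(ey),np.linalg.norm(P['br']-P['fr']))
ey/=np.linalg.norm(ey);print("yaw of y axis",np.degrees(np.arctan2(ey[1],ey[0])))
ex=np.array([ey[1],-ey[0],0])
corner=P['fr']+75*ex+196*ey;print("corner",corner,ex,ey)
# fence near-end top edges z=18+43
def loc(u,v,z):
    q=ray(c,(160+(u-2)/5,210+(v-2)/5),z)[0]-corner;return (q@ex).round(1),(q@ey).round(1)
print("fence1 end inner",loc(380,195,61),"outer",loc(365,143,61),"fence2",loc(560,147,48),loc(628,133,48),"stop",loc(272,352,56),loc(240,215,56))
# side view check
c2,im2,d2=load("side",0)
q=proj(c2,np.array([corner+np.array([0,0,0])]+[P['fr'],P['br'],P['fl']]));print(q)
x0,y0=240,160
cv2.imwrite("pics/jigs.png",cv2.resize(im2[160:270,230:340],None,fx=5,fy=5,interpolation=cv2.INTER_CUBIC))
E
```

```text
fl [440.6 247.8  18. ]
fr [489.7  17.1  18. ]
br [587.8  36.8  18. ]
235.83931808192028 100.10649151018389
yaw of y axis 102.00894029195344
corner [522.26269469 224.39606411  18.        ] [0.97811515 0.20806432 0.        ] [-0.20806432  0.97811515  0.        ]
fence1 end inner (np.float64(-4.1), np.float64(-66.9)) outer (np.float64(19.6), np.float64(-65.4)) fence2 (np.float64(-0.1), np.float64(-146.3)) (np.float64(-1.0), np.float64(-176.7)) stop (np.float64(-59.1), np.float64(-6.0)) (np.float64(2.2), np.float64(-4.9))
[[273.0062066  210.04936805]
 [296.61554602 257.41108374]
 [325.77566025 240.39156265]
 [243.36244716 214.56161451]]
```

View pics/jigs.png

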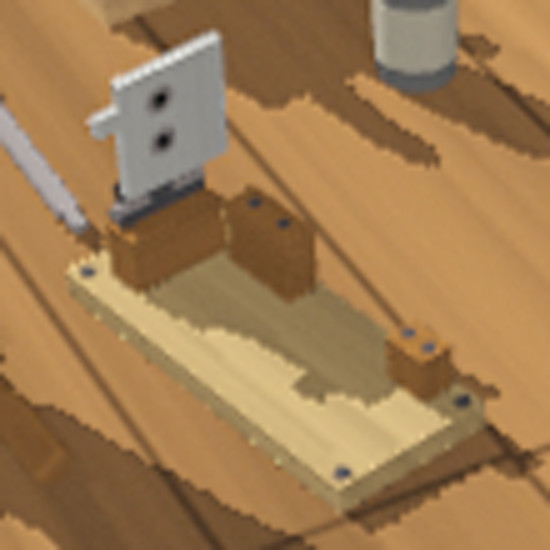

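```bash
cat >> h.py <<'E'
def yawof(q):
    from scipy.spatial.transform import Rotation as R
    x=R.from_quat(q).as_matrix()[:,0];return np.degrees(np.arctan2(x[1],x[0]))
def plan(s,tgt,yaw,n=None,mx=4.0,f=None):
    """tgt mm, yaw deg of tool x; prints rows"""
    import json
    p=np.array(s["position"]);y0=yawof(s["ee_rot"]);D=np.array(tgt)-p
    dy=(yaw-y0+180)%360-180
    print("from",p.round(1),"yaw",round(y0,2),"D",D.round(1),"dyaw",round(dy,2))
    n=n or int(np.ceil(max(np.linalg.norm(D)/10/mx,abs(dy)/6.5,1)))
    rows=[]
    for i in range(n):
        a=np.radians(y0+dy*i/n);d=D/n/10
        ex=np.array([np.cos(a),np.sin(a)]);ey=np.array([np.sin(a),-np.cos(a)])
        r=dict(x=round(float(d[:2]@ex),2),y=round(float(d[:2]@ey),2),z=round(float(-d[2]),2),turn=round(-dy/n,2))
        if f is not None:r["fingers"]=f
        rows.append(r)
    for i in range(0,n,10):print(json.dumps(rows[i:i+10]))
E
python3 - <<'E'
from bench import arm
from h import *
s=arm.read_state();plan(s,(515,130,260),-78)
E
```

```text
from [191.  594.6 230.5] yaw -17.82 D [ 324.  -464.6   29.5] dyaw -60.18
[{"x": 3.0, "y": 2.29, "z": -0.2, "turn": 4.01}, {"x": 3.16, "y": 2.07, "z": -0.2, "turn": 4.01}, {"x": 3.29, "y": 1.85, "z": -0.2, "turn": 4.01}, {"x": 3.42, "y": 1.61, "z": -0.2, "turn": 4.01}, {"x": 3.52, "y": 1.37, "z": -0.2, "turn": 4.01}, {"x": 3.61, "y": 1.12, "z": -0.2, "turn": 4.01}, {"x": 3.68, "y": 0.86, "z": -0.2, "turn": 4.01}, {"x": 3.73, "y": 0.6, "z": -0.2, "turn": 4.01}, {"x": 3.76, "y": 0.34, "z": -0.2, "turn": 4.01}, {"x": 3.78, "y": 0.08, "z": -0.2, "turn": 4.01}]
[{"x": 3.77, "y": -0.19, "z": -0.2, "turn": 4.01}, {"x": 3.75, "y": -0.45, "z": -0.2, "turn": 4.01}, {"x": 3.71, "y": -0.71, "z": -0.2, "turn": 4.01}, {"x": 3.65, "y": -0.97, "z": -0.2, "turn": 4.01}, {"x": 3.57, "y": -1.22, "z": -0.2, "turn": 4.01}]
```

Request:
{"api": "servo_tool", "payload": {
  "rows": [
    {"x": 3.0, "y": 2.3, "z": -0.2, "turn": 4},
    {"x": 3.2, "y": 2.1, "z": -0.2, "turn": 4},
    {"x": 3.3, "y": 1.9, "z": -0.2, "turn": 4},
    {"x": 3.4, "y": 1.6, "z": -0.2, "turn": 4},
    {"x": 3.5, "y": 1.4, "z": -0.2, "turn": 4},
    {"x": 3.6, "y": 1.1, "z": -0.2, "turn": 4},
    {"x": 3.7, "y": 0.9, "z": -0.2, "turn": 4},
    {"x": 3.7, "y": 0.6, "z": -0.2, "turn": 4},
    {"x": 3.8, "y": 0.3, "z": -0.2, "turn": 4},
    {"x": 3.8, "y": 0.1, "z": -0.2, "turn": 4}
  ]
}}

```text
invalid input at $.rows[0]: expected keys fingers, x, y, z, turn
```

Request:
{"api": "servo_tool", "payload": {
  "rows": [
    {"x": 3.8, "y": -0.2, "z": -0.2, "turn": 4},
    {"x": 3.7, "y": -0.4, "z": -0.2, "turn": 4},
    {"x": 3.7, "y": -0.7, "z": -0.2, "turn": 4},
    {"x": 3.6, "y": -1.0, "z": -0.2, "turn": 4},
    {"x": 3.6, "y": -1.2, "z": -0.2, "turn": 4},
    {"x": 0},
    {"x": 0},
    {"x": 0}
  ]
}}

```text
invalid input at $.rows[0]: expected keys fingers, x, y, z, turn
```

```bash
cat > snap.py <<'E'
import sys
from bench import arm
from h import *
def snap(n,t):
    s=arm.read_state();m=arm.camera_model(n);im,d=arm.get_image(n)
    cv2.imwrite(f"pics/{n}{t}.png",im[:,:,::-1]);np.save(f"pics/{n}{t}.npy",d);np.savez(f"pics/{n}{t}cam.npz",**m)
    return s
if __name__=="__main__":
    t=sys.argv[1]
    for n in sys.argv[2:]:s=snap(n,t)
    s=arm.read_state();print(s["clock"],s["position"].round(1),yawof(s["ee_rot"]).round(2),s["contact_force"].round(2),s["gripper_width"],s["joints"].round(2))
E
python3 snap.py 1 wrist
```

```text
0.2 [191.  594.7 230.6] -17.81 [ 0.33 -0.12  0.26] 85.24782626462934 [ 1.52  0.39  0.01 -0.   -1.19 -0.26]
```

View pics/wrist1.png

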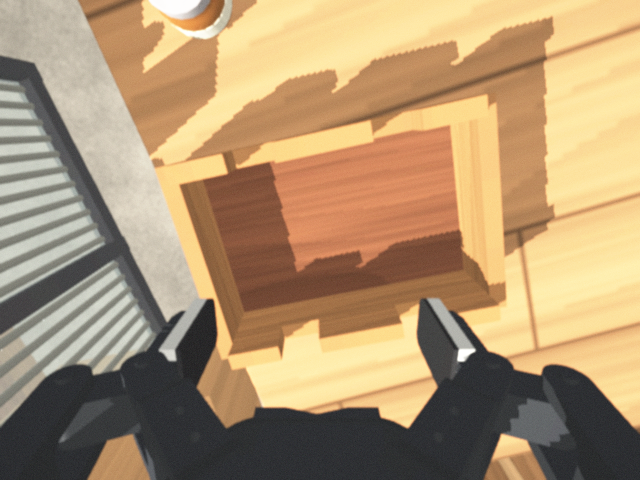

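Request:
{"api": "servo_tool", "payload": {
  "rows": [
    {"fingers": 8.5, "x": 3.0, "y": 2.3, "z": -0.2, "turn": 4},
    {"fingers": 8.5, "x": 3.2, "y": 2.1, "z": -0.2, "turn": 4},
    {"fingers": 8.5, "x": 3.3, "y": 1.9, "z": -0.2, "turn": 4},
    {"fingers": 8.5, "x": 3.4, "y": 1.6, "z": -0.2, "turn": 4},
    {"fingers": 8.5, "x": 3.5, "y": 1.4, "z": -0.2, "turn": 4},
    {"fingers": 8.5, "x": 3.6, "y": 1.1, "z": -0.2, "turn": 4},
    {"fingers": 8.5, "x": 3.7, "y": 0.9, "z": -0.2, "turn": 4},
    {"fingers": 8.5, "x": 3.7, "y": 0.6, "z": -0.2, "turn": 4},
    {"fingers": 8.5, "x": 3.8, "y": 0.3, "z": -0.2, "turn": 4},
    {"fingers": 8.5, "x": 3.8, "y": 0.1, "z": -0.2, "turn": 4}
  ]
}}

```text
clock: 1.03
position: [408.1, 282.5, 251.6]
ee_rot: [0.875, -0.485, 0.0, -0.0]
contact_force: [0.7, 0.4, -0.0]
gripper_width: 84.8
```

Request:
{"api": "servo_tool", "payload": {
  "rows": [
    {"fingers": 8.5, "x": 3.8, "y": -0.2, "z": -0.2, "turn": 4},
    {"fingers": 8.5, "x": 3.7, "y": -0.4, "z": -0.2, "turn": 4},
    {"fingers": 8.5, "x": 3.7, "y": -0.7, "z": -0.2, "turn": 4},
    {"fingers": 8.5, "x": 3.6, "y": -1.0, "z": -0.2, "turn": 4},
    {"fingers": 8.5, "x": 3.6, "y": -1.2, "z": -0.2, "turn": 4},
    {"fingers": 8.5, "x": 0, "y": 0, "z": 0, "turn": 0},
    {"fingers": 8.5, "x": 0, "y": 0, "z": 0, "turn": 0},
    {"fingers": 8.5, "x": 0, "y": 0, "z": 0, "turn": 0}
  ]
}}

```text
clock: 1.7
position: [515.1, 129.7, 261.0]
ee_rot: [0.778, -0.628, -0.0, 0.0]
contact_force: [-0.3, -0.4, 0.3]
gripper_width: 85.3
```

```bash
python3 snap.py 2 wrist
```

```text
1.75 [514.9 130.3 261.1] -77.76 [ 0.59 -0.08  0.44] 84.57234740278822 [ 0.55  0.2  -0.17 -0.   -1.2  -0.34]
```

View pics/wrist2.png

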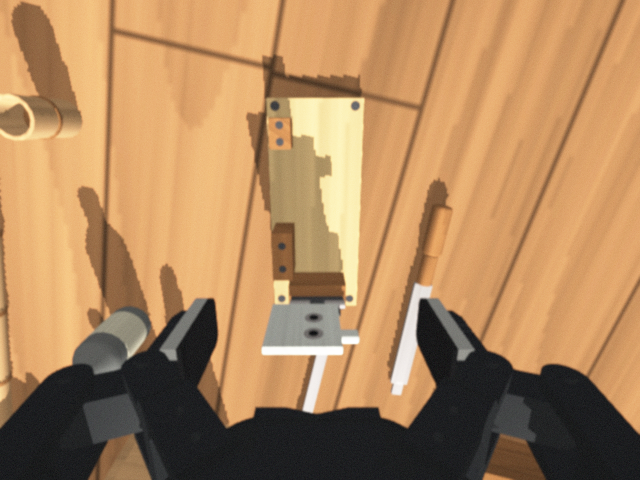

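```bash
python3 - <<'E'
from h import *
im=cv2.imread("pics/wrist2.png")
cv2.imwrite("pics/w2c.png",cv2.resize(im[85:360,245:375],None,fx=2.15*1.2,fy=2.15,interpolation=cv2.INTER_CUBIC)) if 0 else cv2.imwrite("pics/w2a.png",cv2.resize(im[85:205,250:380],None,fx=5,fy=5,interpolation=cv2.INTER_CUBIC))
cv2.imwrite("pics/w2b.png",cv2.resize(im[215:335,250:380],None,fx=5,fy=5,interpolation=cv2.INTER_CUBIC))
E
```

```text
(no output)
```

View pics/w2a.png

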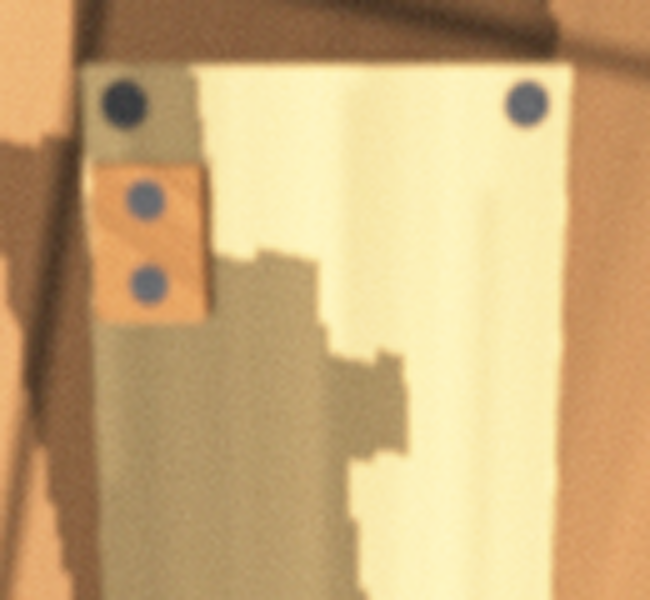

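View pics/w2b.png

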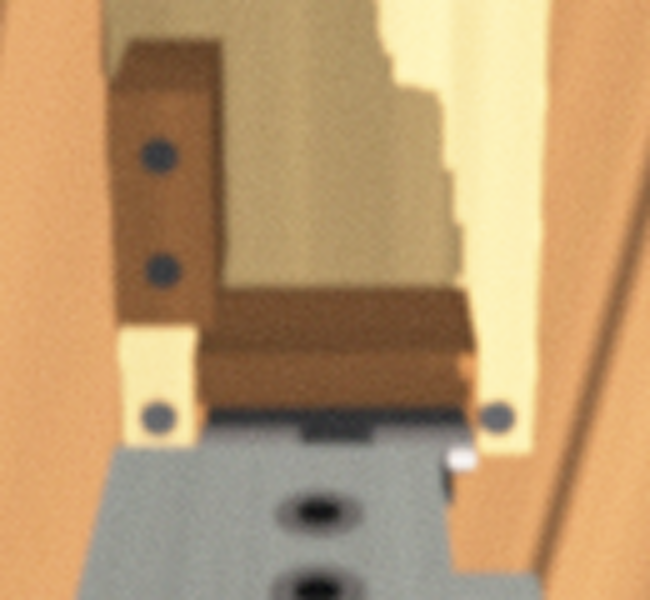

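```bash
python3 - <<'E'
from h import *
c,im,d=load("wrist",2)
A=lambda u,v:(250+(u-2)/5,85+(v-2)/5)
B=lambda u,v:(250+(u-2)/5,215+(v-2)/5)
P={k:ray(c,p,18)[0] for k,p in dict(TL=A(82,65),TR=A(573,63),BR=B(532,453),BL=B(120,447),sl=B(222,287),sr=B(465,290),f1=B(220,40)).items()}
for k in P:print(k,P[k].round(1))
n=np.linalg.norm
print("w",n(P['TL']-P['TR']),n(P['BL']-P['BR']),"len",n(P['BR']-P['TR']),n(P['TL']-P['BL']))
ey=(P['BR']-P['TR']);ey/=n(ey);ex0=P['TL']-P['TR'];print("yaw y",np.degrees(np.arctan2(ey[1],ey[0])),"yaw x",np.degrees(np.arctan2(ex0[1],ex0[0])),"L side",np.degrees(np.arctan2(*(P['BL']-P['TL'])[1::-1])))
ex=np.array([ey[1],-ey[0],0])
for k in P:
    q=P[k]-P['TR'];print(k,(q@ex).round(1)-75,(q@ey).round(1)-196)
print("corner",P['TR']+75*ex+196*ey)
for k,p,z in [("f2in",A(208,320),48),("f2in2",A(208,165),48),("f1top",B(220,90),61),("f1topo",B(110,92),61),("f1far",B(216,324),61),("stoptop",B(472,350),56),("stoptopL",B(202,350),56)]:
    q=ray(c,p,z)[0]-P['TR'];print(k,(q@ex).round(1)-75,(q@ey).round(1)-196)
E
```

```text
TL [587.9  38.5  18. ]
TR [488.7  16.7  18. ]
BR [437.9 252.8  18. ]
BL [538.6 272.7  18. ]
sl [522.  224.9  18. ]
sr [464.5 213.3  18. ]
f1 [534.3 164.3  18. ]
w 101.62495723507809 102.63850983299295 len 241.48110515861976 239.31071827112143
yaw y 102.1473404511507 yaw x 12.406362401854352 L side 101.90784921506078
TL 26.599999999999994 -195.5
TR -75.0 -196.0
BR -75.0 45.5
BL 27.599999999999994 43.80000000000001
sl 1.4000000000000057 0.5
sr -57.3 1.3000000000000114
f1 0.7000000000000028 -61.30000000000001
corner [520.76738718 224.09909585  18.        ]
f2in -0.4000000000000057 -146.2
f2in2 -1.0999999999999943 -175.4
f1top -2.0 -62.599999999999994
f1topo 20.799999999999997 -62.19999999999999
f1far -0.09999999999999432 -9.699999999999989
stoptop -56.0 -1.0999999999999943
stoptopL 3.5 -1.0999999999999943
```

```bash
python3 - <<'E'
from bench import arm
from h import *
s=arm.read_state();plan(s,(642,-261,220),-62,n=11)
E
```

```text
from [514.9 130.3 261.1] yaw -77.76 D [ 127.1 -391.3  -41.1] dyaw 15.76
[{"x": 3.72, "y": -0.38, "z": 0.37, "turn": -1.43}, {"x": 3.73, "y": -0.28, "z": 0.37, "turn": -1.43}, {"x": 3.74, "y": -0.19, "z": 0.37, "turn": -1.43}, {"x": 3.74, "y": -0.1, "z": 0.37, "turn": -1.43}, {"x": 3.74, "y": -0.0, "z": 0.37, "turn": -1.43}, {"x": 3.74, "y": 0.09, "z": 0.37, "turn": -1.43}, {"x": 3.74, "y": 0.18, "z": 0.37, "turn": -1.43}, {"x": 3.73, "y": 0.28, "z": 0.37, "turn": -1.43}, {"x": 3.72, "y": 0.37, "z": 0.37, "turn": -1.43}, {"x": 3.71, "y": 0.46, "z": 0.37, "turn": -1.43}]
[{"x": 3.7, "y": 0.56, "z": 0.37, "turn": -1.43}]
```

Request:
{"api": "servo_tool", "payload": {
  "rows": [
    {"fingers": 8.5, "x": 3.7, "y": -0.4, "z": 0.4, "turn": -1.4},
    {"fingers": 8.5, "x": 3.7, "y": -0.3, "z": 0.4, "turn": -1.4},
    {"fingers": 8.5, "x": 3.7, "y": -0.2, "z": 0.4, "turn": -1.4},
    {"fingers": 8.5, "x": 3.8, "y": -0.1, "z": 0.4, "turn": -1.4},
    {"fingers": 8.5, "x": 3.8, "y": 0, "z": 0.4, "turn": -1.4},
    {"fingers": 8.5, "x": 3.7, "y": 0.1, "z": 0.4, "turn": -1.4},
    {"fingers": 8.5, "x": 3.7, "y": 0.2, "z": 0.4, "turn": -1.4},
    {"fingers": 8.5, "x": 3.7, "y": 0.3, "z": 0.4, "turn": -1.4},
    {"fingers": 8.5, "x": 3.7, "y": 0.4, "z": 0.4, "turn": -1.4},
    {"fingers": 8.5, "x": 3.7, "y": 0.5, "z": 0.4, "turn": -1.4}
  ]
}}

```text
clock: 2.58
position: [629.5, -225.2, 221.2]
ee_rot: [0.85, -0.527, -0.0, -0.0]
contact_force: [0.5, 0.7, 0.6]
gripper_width: 85.1
```

Request:
{"api": "servo_tool", "payload": {
  "rows": [
    {"fingers": 8.5, "x": 3.7, "y": 0.6, "z": 0.2, "turn": -1.6},
    {"fingers": 8.5, "x": 0, "y": 0, "z": 0, "turn": 0},
    {"fingers": 8.5, "x": 0, "y": 0, "z": 0, "turn": 0},
    {"fingers": 8.5, "x": 0, "y": 0, "z": 0, "turn": 0}
  ]
}}

```text
clock: 2.92
position: [640.0, -259.9, 219.0]
ee_rot: [0.857, -0.516, -0.0, 0.0]
contact_force: [-0.9, 0.7, -0.0]
gripper_width: 85.2
```

```bash
python3 snap.py 3 wrist
```

```text
2.9667 [ 640.  -259.5  219.5] -62.09 [0.03 0.31 0.09] 85.0746275512564 [-0.15  0.5   0.17 -0.   -1.24  0.64]
```

View pics/wrist3.png

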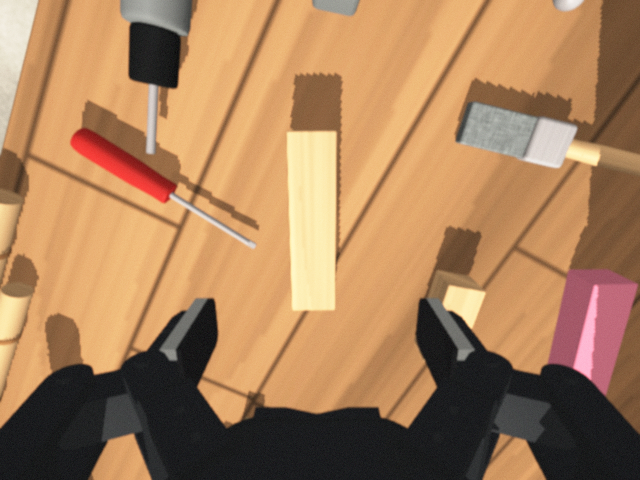

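```bash
python3 - <<'E'
from h import *
c,im,d=load("wrist",3)
hsv=cv2.cvtColor(im,cv2.COLOR_BGR2HSV)
w=cloud(c,d);m=((w[...,2]>33)&(w[...,2]<47)).astype(np.uint8);m[:,:270]=0;m[:,360:]=0;m[330:]=0
m=cv2.morphologyEx(m,cv2.MORPH_OPEN,np.ones((3,3),np.uint8))
cn,_=cv2.findContours(m,cv2.RETR_EXTERNAL,cv2.CHAIN_APPROX_NONE);k=max(cn,key=cv2.contourArea)
print(cv2.boundingRect(k),np.median(w[...,2][m>0]))
r=cv2.minAreaRect(ray(c,k[:,0],40)[:,:2].astype(np.float32));print(r)
cr=[(288,131),(336,131),(335.5,310),(292,310)]
q=ray(c,cr,40);print(q.round(1),q.mean(0))
cv2.imwrite("pics/w3c.png",cv2.resize(im[120:320,260:360],None,fx=3,fy=3,interpolation=cv2.INTER_CUBIC))
E
```

```text
(287, 131, 50, 179) 39.27159560936889
((635.6956176757812, -243.3566436767578), (44.68690872192383, 178.15513610839844), 28.28085708618164)
[[ 696.  -312.1   40. ]
 [ 658.4 -332.    40. ]
 [ 572.4 -174.9   40. ]
 [ 612.6 -153.7   40. ]] [ 634.83982207 -243.15421154   40.        ]
```

View pics/w3c.png

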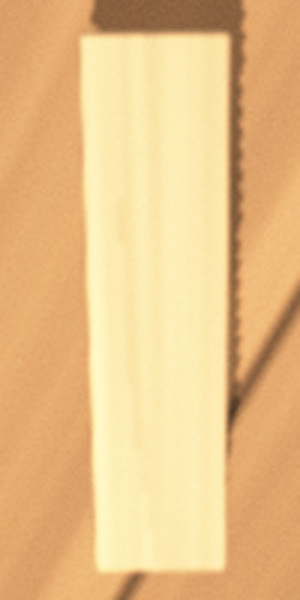

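```bash
python3 - <<'E'
from bench import arm
from h import *
s=arm.read_state();plan(s,(643.8,-259.1,8),-61.7,n=8)
E
```

```text
from [ 640.  -259.5  219.5] yaw -62.09 D [   3.8    0.4 -211.5] dyaw 0.39
[{"x": 0.02, "y": -0.04, "z": 2.64, "turn": -0.05}, {"x": 0.02, "y": -0.04, "z": 2.64, "turn": -0.05}, {"x": 0.02, "y": -0.04, "z": 2.64, "turn": -0.05}, {"x": 0.02, "y": -0.04, "z": 2.64, "turn": -0.05}, {"x": 0.02, "y": -0.04, "z": 2.64, "turn": -0.05}, {"x": 0.02, "y": -0.04, "z": 2.64, "turn": -0.05}, {"x": 0.02, "y": -0.04, "z": 2.64, "turn": -0.05}, {"x": 0.02, "y": -0.04, "z": 2.64, "turn": -0.05}]
```

Request:
{"api": "servo_tool", "payload": {
  "rows": [
    {"fingers": 8.5, "x": 0.15, "y": -0.35, "z": 2.5, "turn": -0.4},
    {"fingers": 8.5, "x": 0, "y": 0, "z": 3, "turn": 0},
    {"fingers": 8.5, "x": 0, "y": 0, "z": 3, "turn": 0},
    {"fingers": 8.5, "x": 0, "y": 0, "z": 3, "turn": 0},
    {"fingers": 8.5, "x": 0, "y": 0, "z": 3, "turn": 0},
    {"fingers": 8.5, "x": 0, "y": 0, "z": 3, "turn": 0},
    {"fingers": 8.5, "x": 0, "y": 0, "z": 2, "turn": 0},
    {"fingers": 8.5, "x": 0, "y": 0, "z": 1.2, "turn": 0},
    {"fingers": 8.5, "x": 0, "y": 0, "z": 0.4, "turn": 0},
    {"fingers": 8.5, "x": 0, "y": 0, "z": 0, "turn": 0}
  ]
}}

```text
clock: 3.8
position: [643.8, -260.0, 8.3]
ee_rot: [0.858, -0.513, -0.0, 0.0]
contact_force: [-0.1, 0.1, 0.5]
gripper_width: 84.8
```

Request:
{"api": "servo_tool", "payload": {
  "rows": [
    {"fingers": 3, "x": 0, "y": 0, "z": 0, "turn": 0},
    {"fingers": 3, "x": 0, "y": 0, "z": 0, "turn": 0},
    {"fingers": 3, "x": 0, "y": 0, "z": 0, "turn": 0},
    {"fingers": 3, "x": 0, "y": 0, "z": 0, "turn": 0},
    {"fingers": 3, "x": 0, "y": 0, "z": 0, "turn": 0},
    {"fingers": 3, "x": 0, "y": 0, "z": 0, "turn": 0},
    {"fingers": 3, "x": 0, "y": 0, "z": 0, "turn": 0},
    {"fingers": 3, "x": 0, "y": 0, "z": 0, "turn": 0}
  ]
}}

```text
clock: 4.47
position: [644.9, -261.3, 10.3]
ee_rot: [0.858, -0.513, 0.002, -0.0]
contact_force: [0.2, 1.5, 6.4]
gripper_width: 44.2
```

Request:
{"api": "servo_tool", "payload": {
  "rows": [
    {"fingers": 3, "x": 0, "y": 0, "z": 0, "turn": 0},
    {"fingers": 3, "x": 0, "y": 0, "z": -0.5, "turn": 0},
    {"fingers": 3, "x": 0, "y": 0, "z": -1, "turn": 0},
    {"fingers": 3, "x": 0, "y": 0, "z": -1.5, "turn": 0},
    {"fingers": 3, "x": 0, "y": 0, "z": -2.5, "turn": 0},
    {"fingers": 3, "x": 0, "y": 0, "z": -2.5, "turn": 0},
    {"fingers": 3, "x": 0, "y": 0, "z": -2.5, "turn": 0},
    {"fingers": 3, "x": 0, "y": 0, "z": -2.5, "turn": 0},
    {"fingers": 3, "x": 0, "y": 0, "z": -1, "turn": 0},
    {"fingers": 3, "x": 0, "y": 0, "z": 0, "turn": 0}
  ]
}}

```text
clock: 5.3
position: [645.0, -261.6, 151.8]
ee_rot: [0.858, -0.514, 0.003, -0.001]
contact_force: [1.5, -0.2, -1.6]
gripper_width: 44.3
```

```bash
python3 snap.py 4 wrist side; python3 - <<'E'
from bench import arm
from h import *
s=arm.read_state()
corner=np.array([521,224.3,18]);a=np.radians(102.1);ey=np.array([np.cos(a),np.sin(a),0]);ex=np.array([ey[1],-ey[0],0])
t=corner+ex*-36+ey*-128;t[2]=150;print(t)
plan(s,t,-77.9,n=12)
E
```

```text
5.4 [ 642.7 -260.7  147.1] -61.85 [ 0.57  0.29 -3.96] 44.54055628068786 [-0.15  0.56  0.08 -0.   -1.1   0.65]
[512.63097953  91.59747743 150.        ]
from [ 642.7 -260.7  147.1] yaw -61.85 D [-130.1  352.3    2.9] dyaw -16.05
[{"x": -3.1, "y": -0.43, "z": -0.02, "turn": 1.34}, {"x": -3.11, "y": -0.36, "z": -0.02, "turn": 1.34}, {"x": -3.12, "y": -0.28, "z": -0.02, "turn": 1.34}, {"x": -3.12, "y": -0.21, "z": -0.02, "turn": 1.34}, {"x": -3.13, "y": -0.14, "z": -0.02, "turn": 1.34}, {"x": -3.13, "y": -0.07, "z": -0.02, "turn": 1.34}, {"x": -3.13, "y": 0.01, "z": -0.02, "turn": 1.34}, {"x": -3.13, "y": 0.08, "z": -0.02, "turn": 1.34}, {"x": -3.13, "y": 0.15, "z": -0.02, "turn": 1.34}, {"x": -3.12, "y": 0.23, "z": -0.02, "turn": 1.34}]
[{"x": -3.12, "y": 0.3, "z": -0.02, "turn": 1.34}, {"x": -3.11, "y": 0.37, "z": -0.02, "turn": 1.34}]
```

View pics/wrist4.png

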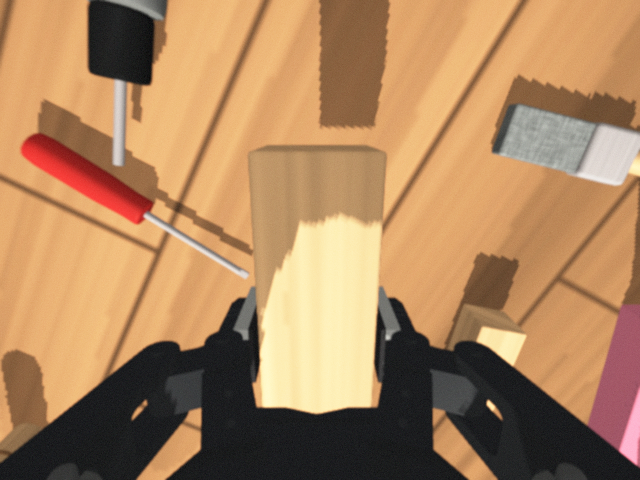

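View pics/side4.png

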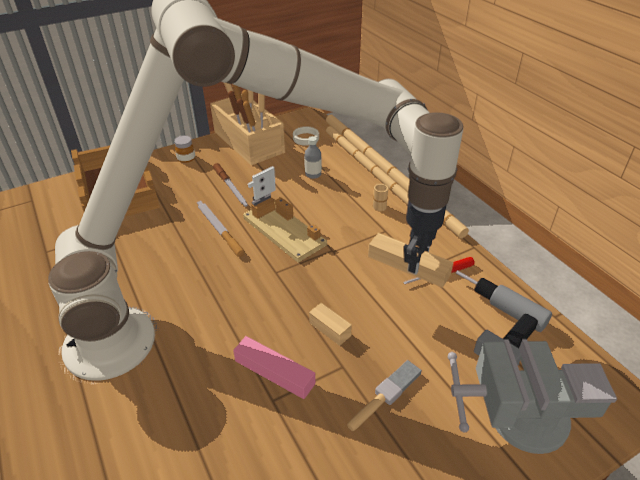

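```bash
python3 - <<'E'
from h import *
c,im,d=load("wrist",4);w=cloud(c,d)
for v in(165,200,250,300,350,395):
    print(v,w[v,270:370].mean(0).round(1), w[v,285][2].round(1),w[v,355][2].round(1))
q=ray(c,[(251,154),(384,154)],w[165,320,2]);print(q.round(1),np.linalg.norm(q[0]-q[1]))
p=np.array([642.7,-260.7]);a=np.radians(-61.85);t=np.array([np.cos(a),np.sin(a)]);n=np.array([np.sin(a),-np.cos(a)])
print((q[:,:2]-p)@t,(q[:,:2]-p)@n)
E
```

```text
165 [ 675.1 -319.6  181.8] 181.6 181.0
200 [ 669.7 -309.6  181.8] 180.9 180.6
250 [ 661.1 -294.   180.8] 181.1 179.9
300 [ 652.1 -277.5  181.8] 180.3 181.7
350 [ 641.8 -258.1  180.6] 179.8 180.0
395 [ 631.7 -239.5  180.6] 180.3 180.1
[[ 695.8 -312.2  180.7]
 [ 658.4 -332.3  180.7]] 42.43597695867684
[70.48717083 70.54401106] [-22.52174809  19.9141908 ]
```

```bash
cat >> h.py <<'E'
CORNER=np.array([521,224.3,18]);_a=np.radians(102.1);EY=np.array([np.cos(_a),np.sin(_a),0]);EX=np.array([EY[1],-EY[0],0])
def J(x,y,z): return CORNER+EX*x+EY*y+np.array([0,0,z])
def toJ(p):
    q=np.array(p)-CORNER;return np.array([q@EX,q@EY,q[2]]).round(1)
E
python3 - <<'E'
from bench import arm
from h import *
s=arm.read_state();plan(s,J(-40,-127.5,130),-77.9,n=12,f=3)
E
```

```text
from [ 642.7 -260.7  147.1] yaw -61.85 D [-134.1  352.     0.9] dyaw -16.05
[{"x": -3.11, "y": -0.4, "z": -0.01, "turn": 1.34, "fingers": 3}, {"x": -3.12, "y": -0.33, "z": -0.01, "turn": 1.34, "fingers": 3}, {"x": -3.13, "y": -0.25, "z": -0.01, "turn": 1.34, "fingers": 3}, {"x": -3.13, "y": -0.18, "z": -0.01, "turn": 1.34, "fingers": 3}, {"x": -3.14, "y": -0.11, "z": -0.01, "turn": 1.34, "fingers": 3}, {"x": -3.14, "y": -0.03, "z": -0.01, "turn": 1.34, "fingers": 3}, {"x": -3.14, "y": 0.04, "z": -0.01, "turn": 1.34, "fingers": 3}, {"x": -3.14, "y": 0.11, "z": -0.01, "turn": 1.34, "fingers": 3}, {"x": -3.13, "y": 0.19, "z": -0.01, "turn": 1.34, "fingers": 3}, {"x": -3.13, "y": 0.26, "z": -0.01, "turn": 1.34, "fingers": 3}]
[{"x": -3.12, "y": 0.33, "z": -0.01, "turn": 1.34, "fingers": 3}, {"x": -3.11, "y": 0.41, "z": -0.01, "turn": 1.34, "fingers": 3}]
```

Request:
{"api": "servo_tool", "payload": {
  "rows": [
    {"x": -1.5, "y": -0.2, "z": 0, "turn": 0.7, "fingers": 3},
    {"x": -2.5, "y": -0.3, "z": 0, "turn": 1.0, "fingers": 3},
    {"x": -3.1, "y": -0.3, "z": 0, "turn": 1.3, "fingers": 3},
    {"x": -3.1, "y": -0.2, "z": 0, "turn": 1.3, "fingers": 3},
    {"x": -3.1, "y": -0.1, "z": 0, "turn": 1.3, "fingers": 3},
    {"x": -3.1, "y": 0, "z": 0, "turn": 1.3, "fingers": 3},
    {"x": -3.1, "y": 0, "z": 0, "turn": 1.3, "fingers": 3},
    {"x": -3.1, "y": 0.1, "z": 0, "turn": 1.3, "fingers": 3},
    {"x": -3.1, "y": 0.2, "z": 0, "turn": 1.3, "fingers": 3},
    {"x": -3.1, "y": 0.2, "z": 0, "turn": 1.3, "fingers": 3}
  ]
}}

```text
clock: 6.23
position: [535.1, 8.3, 145.9]
ee_rot: [0.799, -0.602, -0.002, 0.002]
contact_force: [0.1, -0.1, -1.8]
gripper_width: 43.8
```

Request:
{"api": "servo_tool", "payload": {
  "rows": [
    {"x": -3.0, "y": 0.3, "z": 0, "turn": 1.3, "fingers": 3},
    {"x": -2.5, "y": 0.3, "z": 0, "turn": 1.3, "fingers": 3},
    {"x": -1.8, "y": 0.2, "z": 0, "turn": 1.3, "fingers": 3},
    {"x": -0.8, "y": 0, "z": 0, "turn": 0, "fingers": 3},
    {"x": 0, "y": 0, "z": 0, "turn": 0, "fingers": 3},
    {"x": 0, "y": 0, "z": 0, "turn": 0, "fingers": 3},
    {"x": 0, "y": 0, "z": 0, "turn": 0, "fingers": 3},
    {"x": 0, "y": 0, "z": 0, "turn": 0, "fingers": 3}
  ]
}}

```text
clock: 6.9
position: [509.3, 82.6, 147.8]
ee_rot: [0.778, -0.629, -0.0, 0.001]
contact_force: [-0.3, -0.4, -1.6]
gripper_width: 44.3
```

```bash
python3 snap.py 5 wrist; python3 - <<'E'
from bench import arm
from h import *
s=arm.read_state();print(toJ(s["position"]));plan(s,J(-40,-127.5,16),-77.9,n=1,f=3)
E
```

```text
6.95 [509.3  82.7 148. ] -77.89 [ 0.03 -0.06 -1.94] 44.55787455385994 [ 0.48  0.28 -0.38  0.   -0.91 -0.26]
[ -41.1 -136.   130. ]
from [509.3  82.7 148. ] yaw -77.89 D [  -0.7    8.6 -114. ] dyaw -0.01
[{"x": -0.85, "y": -0.11, "z": 11.4, "turn": 0.01, "fingers": 3}]
```

View pics/wrist5.png

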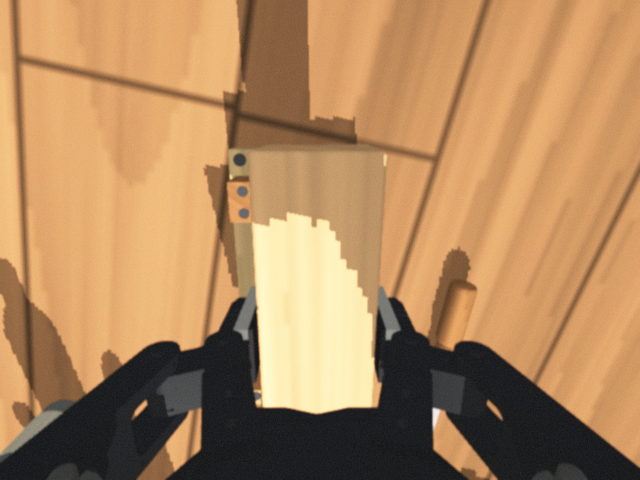

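Request:
{"api": "servo_tool", "payload": {
  "rows": [
    {"x": -0.4, "y": -0.1, "z": 1, "turn": 0, "fingers": 3},
    {"x": -0.5, "y": 0, "z": 2, "turn": 0, "fingers": 3},
    {"x": 0, "y": 0, "z": 2.5, "turn": 0, "fingers": 3},
    {"x": 0, "y": 0, "z": 2.5, "turn": 0, "fingers": 3},
    {"x": 0, "y": 0, "z": 2, "turn": 0, "fingers": 3},
    {"x": 0, "y": 0, "z": 1, "turn": 0, "fingers": 3},
    {"x": 0, "y": 0, "z": 0.5, "turn": 0, "fingers": 3},
    {"x": 0, "y": 0, "z": 0, "turn": 0, "fingers": 3},
    {"x": 0, "y": 0, "z": 0, "turn": 0, "fingers": 3}
  ]
}}

```text
clock: 7.7
position: [509.1, 92.9, 33.9]
ee_rot: [0.778, -0.628, 0.0, -0.001]
contact_force: [1.4, 0.5, -2.7]
gripper_width: 44.1
```

```bash
python3 - <<'E'
from bench import arm
from h import *
s=arm.read_state();print(toJ(s["position"]),s["contact_force"],s["clock"])
E
```

```text
[ -39.2 -126.    15.9] [ 1.35103396  0.4719212  -2.73383684] 7.7
```

Request:
{"api": "servo_tool", "payload": {
  "rows": [
    {"x": 0, "y": 0, "z": 0.3, "turn": 0, "fingers": 3},
    {"x": 0, "y": 0, "z": 0.2, "turn": 0, "fingers": 3},
    {"x": 0, "y": 0, "z": 0.2, "turn": 0, "fingers": 3},
    {"x": 0, "y": 0, "z": 0.1, "turn": 0, "fingers": 3},
    {"x": 0, "y": 0, "z": 0, "turn": 0, "fingers": 3},
    {"x": 0, "y": 0, "z": 0, "turn": 0, "fingers": 3}
  ]
}}

```text
clock: 8.2
position: [509.0, 93.0, 28.2]
ee_rot: [0.778, -0.628, 0.001, -0.001]
contact_force: [-6.1, 0.1, 14.3]
gripper_width: 44.1
```

Request:
{"api": "servo_tool", "payload": {
  "rows": [
    {"x": 0, "y": 0, "z": 0.1, "turn": 0, "fingers": 3},
    {"x": 0, "y": 0, "z": 0, "turn": 0, "fingers": 3},
    {"x": 0, "y": 0, "z": 0, "turn": 0, "fingers": 3}
  ]
}}

```text
clock: 8.45
position: [509.0, 93.0, 28.2]
ee_rot: [0.778, -0.628, 0.001, -0.001]
contact_force: [-6.9, -0.1, 21.6]
gripper_width: 44.1
```

Request:
{"api": "servo_tool", "payload": {
  "rows": [
    {"x": 0, "y": 0, "z": -0.2, "turn": 0, "fingers": 3},
    {"x": 0, "y": 0, "z": 0, "turn": 0, "fingers": 3}
  ]
}}

```text
clock: 8.62
position: [509.1, 93.1, 28.3]
ee_rot: [0.778, -0.628, 0.001, -0.001]
contact_force: [-2.9, 2.1, 10.6]
gripper_width: 44.1
```

```bash
python3 snap.py 6 side wrist; python3 -c "
from h import *
im=cv2.imread('pics/side6.png');cv2.imwrite('pics/s6c.png',cv2.resize(im[130:280,200:360],None,fx=4,fy=4,interpolation=cv2.INTER_CUBIC))"
```

```text
8.7167 [509.1  93.1  28.3] -77.77 [-3.76  2.02 11.88] 44.26125438290426 [ 0.5   0.45 -0.5   0.   -0.62 -0.28]
```

View pics/s6c.png

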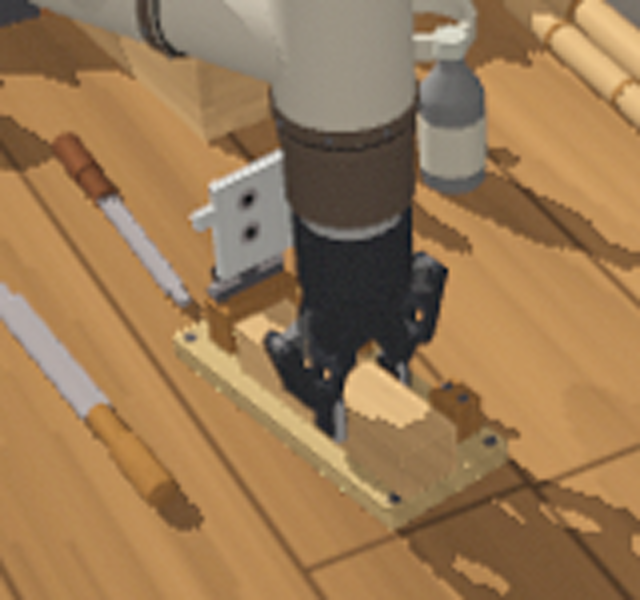

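View pics/wrist6.png

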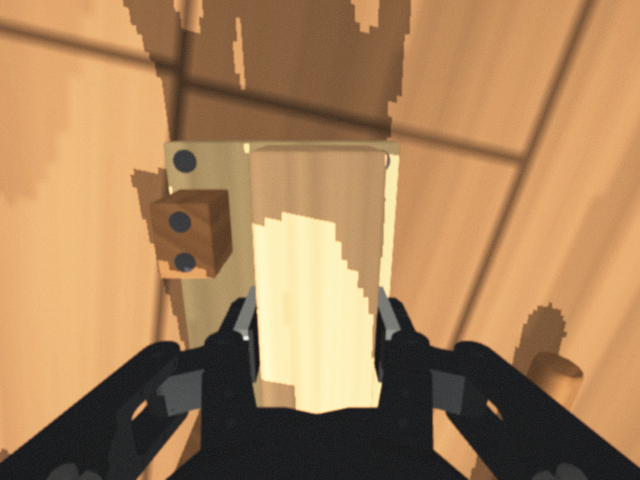

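Request:
{"api": "servo_tool", "payload": {
  "rows": [
    {"x": 0, "y": 0, "z": -0.1, "turn": 0, "fingers": 3},
    {"x": 0, "y": 0, "z": -0.05, "turn": 0, "fingers": 6.5},
    {"x": 0, "y": 0, "z": 0, "turn": 0, "fingers": 6.5},
    {"x": 0, "y": 0, "z": 0, "turn": 0, "fingers": 6.5},
    {"x": 0, "y": 0, "z": 0, "turn": 0, "fingers": 6.5},
    {"x": 0, "y": 0, "z": 0, "turn": 0, "fingers": 6.5}
  ]
}}

```text
clock: 9.22
position: [508.3, 92.6, 27.6]
ee_rot: [0.778, -0.628, -0.0, 0.0]
contact_force: [-0.6, -0.1, 0.2]
gripper_width: 65.3
```

```bash
python3 snap.py 7 wrist
```

```text
9.2667 [508.3  92.6  27.6] -77.81 [ 0.8  -0.22 -0.77] 64.67942459673031 [ 0.49  0.45 -0.5   0.   -0.62 -0.28]
```

View pics/wrist7.png

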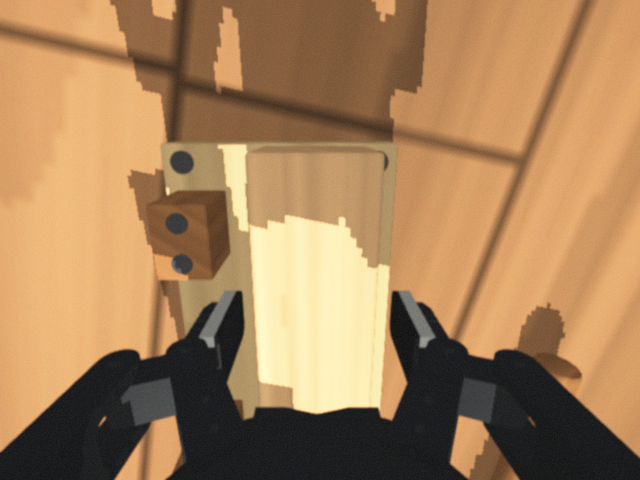

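Request:
{"api": "servo_tool", "payload": {
  "rows": [
    {"x": 0, "y": 0, "z": -1.5, "turn": 0, "fingers": 6.5},
    {"x": 0, "y": 0, "z": -3, "turn": 0, "fingers": 6.5},
    {"x": 0, "y": 0, "z": -4, "turn": 0, "fingers": 6.5},
    {"x": 0, "y": 0, "z": -4, "turn": 0, "fingers": 6.5},
    {"x": 0, "y": 0, "z": -4, "turn": 0, "fingers": 0},
    {"x": 0, "y": 0, "z": -2, "turn": 0, "fingers": 0}
  ]
}}

```text
clock: 9.77
position: [510.2, 93.2, 218.3]
ee_rot: [0.778, -0.628, 0.002, -0.004]
contact_force: [0.9, 0.9, 0.4]
gripper_width: 41.9
```

```bash
python3 - <<'E'
from h import *
for n,t in(("side",0),("top",0),("wrist",2)):
    c,im,d=load(n,t);w=cloud(c,d);q=w-CORNER;jx,jy,jz=q@EX,q@EY,q[...,2]
    m=(d>0)&(jx>-46)&(jx<20)&(jy>-30)&(jy<75)&(jz>56)&(jz<160)
    if m.sum()<20: print(n,m.sum());continue
    A=np.polyfit(jz[m],jy[m],1);print(n,m.sum(),"jy range",np.percentile(jy[m],[2,98]).round(1),"jz",np.percentile(jz[m],[2,98]).round(1),"jx",np.percentile(jx[m],[2,98]).round(1),"lean deg",np.degrees(np.arctan(A[0])))
E
python3 - <<'E'
from bench import arm
from h import *
s=arm.read_state();print(toJ(s["position"]));plan(s,J(-13,85,185),-77.9,f=0)
E
```

```text
side 482 jy range [ 8.3 19.5] jz [ 58.6 131.2] jx [-44.8  19.1] lean deg -0.3196746279909927
top 427 jy range [10.6 18.4] jz [ 60.5 134.2] jx [-44.6  18.7] lean deg 2.0008706746280693
wrist 3408 jy range [12.  18.8] jz [ 58.3 130.9] jx [-44.6  18.7] lean deg 0.6629699579614106
[ -38.  -126.   200.3]
from [510.2  93.2 218.3] yaw -77.76 D [-19.8 211.5 -15.3] dyaw -0.14
[{"x": -3.52, "y": -0.43, "z": 0.25, "turn": 0.02, "fingers": 0}, {"x": -3.52, "y": -0.42, "z": 0.25, "turn": 0.02, "fingers": 0}, {"x": -3.52, "y": -0.42, "z": 0.25, "turn": 0.02, "fingers": 0}, {"x": -3.52, "y": -0.42, "z": 0.25, "turn": 0.02, "fingers": 0}, {"x": -3.52, "y": -0.42, "z": 0.25, "turn": 0.02, "fingers": 0}, {"x": -3.52, "y": -0.42, "z": 0.25, "turn": 0.02, "fingers": 0}]
```

Request:
{"api": "servo_tool", "payload": {
  "rows": [
    {"x": -2, "y": -0.4, "z": 0, "turn": 0, "fingers": 0},
    {"x": -3.5, "y": -0.4, "z": 0, "turn": 0, "fingers": 0},
    {"x": -3.5, "y": -0.4, "z": 0, "turn": 0, "fingers": 0},
    {"x": -3.5, "y": -0.4, "z": 0, "turn": 0, "fingers": 0},
    {"x": -3.5, "y": -0.4, "z": 0, "turn": 0, "fingers": 0},
    {"x": -2.7, "y": -0.4, "z": 0, "turn": 0, "fingers": 0},
    {"x": 0, "y": 0, "z": 0, "turn": 0, "fingers": 0}
  ]
}}

```text
clock: 10.35
position: [492.1, 284.8, 212.3]
ee_rot: [0.78, -0.626, 0.0, -0.0]
contact_force: [0.5, -0.1, -0.4]
gripper_width: -0.1
```

```bash
python3 snap.py 8 top side;  python3 - <<'E'
from bench import arm
from h import *
s=arm.read_state();print(toJ(s["position"]))
im=cv2.imread('pics/side8.png');cv2.imwrite('pics/s8c.png',cv2.resize(im[50:280,180:380],None,fx=3,fy=3,interpolation=cv2.INTER_CUBIC))
# placed blank position from top
c,im,d=load("top",8);w=cloud(c,d);q=w-CORNER;jx,jy,jz=q@EX,q@EY,q[...,2]
m=((d>0)&(jx>-85)&(jx<0)&(jy>-215)&(jy<-3)&(jz>32)&(jz<50)).astype(np.uint8)
m=cv2.morphologyEx(m,cv2.MORPH_OPEN,np.ones((3,3),np.uint8))
cn,_=cv2.findContours(m,cv2.RETR_EXTERNAL,cv2.CHAIN_APPROX_NONE);k=max(cn,key=cv2.contourArea)
p=ray(c,k[:,0],58)-CORNER;r=cv2.minAreaRect(np.c_[p@EX,p@EY].astype(np.float32));print(r)
E
```

```text
10.45 [491.8 281.2 212.2] -77.71 [ 0.14 -0.51  0.18] 0.12658451913609767 [ 0.81  0.3  -0.17 -0.   -1.1  -0.59]
[-16.6  61.8 194.2]
((-39.252349853515625, -106.77983093261719), (45.60603332519531, 180.0826873779297), 0.053060345351696014)
```

View pics/s8c.png

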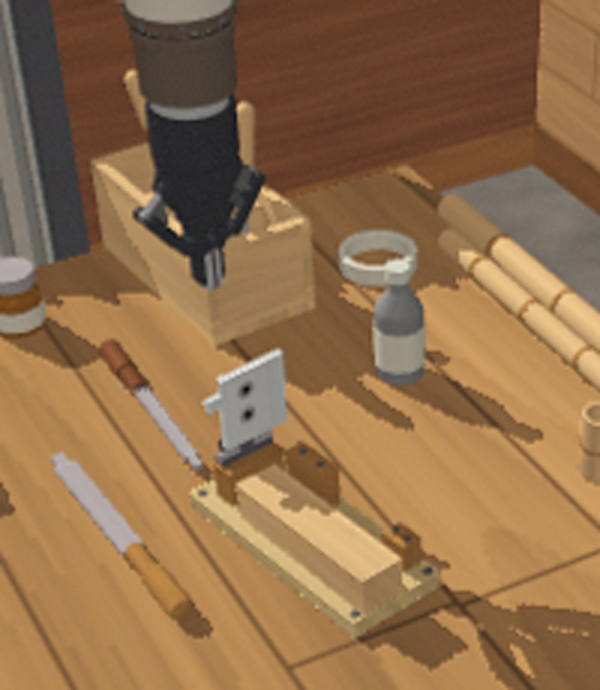

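Request:
{"api": "servo_tool", "payload": {
  "rows": [
    {"x": 0, "y": 0, "z": 2.5, "turn": 0, "fingers": 0},
    {"x": 0, "y": 0, "z": 3, "turn": 0, "fingers": 0},
    {"x": 0, "y": 0, "z": 2.7, "turn": 0, "fingers": 0},
    {"x": 1, "y": 0, "z": 0, "turn": 0, "fingers": 0},
    {"x": 1.5, "y": 0, "z": 0, "turn": 0, "fingers": 0},
    {"x": 1.0, "y": 0, "z": 0.1, "turn": 0, "fingers": 0},
    {"x": 1.0, "y": 0, "z": 0.2, "turn": 0, "fingers": 0},
    {"x": 1.0, "y": 0, "z": 0.3, "turn": 0, "fingers": 0},
    {"x": 0.8, "y": 0, "z": 0.4, "turn": 0, "fingers": 0}
  ]
}}

```text
clock: 11.2
position: [507.0, 218.1, 122.6]
ee_rot: [0.778, -0.628, 0.001, -0.002]
contact_force: [-0.3, 0.6, 1.6]
gripper_width: 0.2
```

```bash
python3 -c "
from bench import arm
from h import *
s=arm.read_state();print(toJ(s['position']),s['contact_force'])"
```

```text
[-15.   -3.2 104.6] [-0.2684201   0.577042    1.58268879]
```

Request:
{"api": "servo_tool", "payload": {
  "rows": [
    {"x": 0.6, "y": 0, "z": 0.4, "turn": 0, "fingers": 0},
    {"x": 0.5, "y": 0, "z": 0.5, "turn": 0, "fingers": 0},
    {"x": 0.6, "y": 0, "z": 0.6, "turn": 0, "fingers": 0},
    {"x": 0.5, "y": 0, "z": 0.7, "turn": 0, "fingers": 0},
    {"x": 0.4, "y": 0, "z": 0.7, "turn": 0, "fingers": 0},
    {"x": 0.4, "y": 0, "z": 0.8, "turn": 0, "fingers": 0},
    {"x": 0.3, "y": 0, "z": 0.8, "turn": 0, "fingers": 0},
    {"x": 0.2, "y": 0, "z": 0.6, "turn": 0, "fingers": 0},
    {"x": 0, "y": 0, "z": 0, "turn": 0, "fingers": 0}
  ]
}}

```text
clock: 11.95
position: [512.7, 184.5, 69.4]
ee_rot: [0.778, -0.628, -0.0, 0.001]
contact_force: [0.5, -0.3, 0.6]
gripper_width: 0.1
```

```bash
python3 -c "
from bench import arm
from h import *
s=arm.read_state();print(toJ(s['position']),s['contact_force'])"
```

```text
[-16.5 -37.1  51.4] [ 0.50249566 -0.28886007  0.5926335 ]
```

Request:
{"api": "servo_tool", "payload": {
  "rows": [
    {"x": 0, "y": 0, "z": 0.1, "turn": 0, "fingers": 0},
    {"x": 0, "y": 0, "z": 0.1, "turn": 0, "fingers": 0},
    {"x": 0, "y": 0, "z": 0.1, "turn": 0, "fingers": 0},
    {"x": 0, "y": 0, "z": 0, "turn": 0, "fingers": 0},
    {"x": 0, "y": 0, "z": 0, "turn": 0, "fingers": 0}
  ]
}}

```text
clock: 12.37
position: [512.9, 184.6, 68.9]
ee_rot: [0.779, -0.627, 0.0, 0.0]
contact_force: [-5.7, -1.9, 17.4]
gripper_width: 0.3
```

```bash
python3 -c "
from bench import arm
from h import *
s=arm.read_state();print(toJ(s['position']),s['contact_force'])"
```

```text
[-16.2 -37.1  50.9] [-5.70507833 -1.85674066 17.35066498]
```

Request:
{"api": "servo_tool", "payload": {
  "rows": [
    {"x": 0, "y": 0, "z": -0.5, "turn": 0, "fingers": 0},
    {"x": 0, "y": 0, "z": -2, "turn": 0, "fingers": 0},
    {"x": 0, "y": 0, "z": -3, "turn": 0, "fingers": 0},
    {"x": 1.5, "y": 0.4, "z": -3, "turn": 0, "fingers": 7},
    {"x": 2.5, "y": 0.7, "z": -2, "turn": 0, "fingers": 7},
    {"x": 2.5, "y": 0.7, "z": 0, "turn": 0, "fingers": 7},
    {"x": 2.1, "y": 0.5, "z": 0, "turn": 0, "fingers": 7},
    {"x": 0, "y": 0, "z": 0, "turn": 0, "fingers": 7},
    {"x": 0, "y": 0, "z": 0, "turn": 0, "fingers": 7}
  ]
}}

```text
clock: 13.12
position: [508.3, 94.9, 171.4]
ee_rot: [0.778, -0.629, -0.0, 0.0]
contact_force: [0.4, 0.2, -0.4]
gripper_width: 69.9
```

```bash
python3 snap.py 9 side wrist top;  python3 - <<'E'
from bench import arm
from h import *
s=arm.read_state();print(toJ(s["position"]));plan(s,J(-39.3,-123,10),-77.9,n=1,f=7)
im=cv2.imread('pics/side9.png');cv2.imwrite('pics/s9c.png',cv2.resize(im[130:280,200:360],None,fx=4,fy=4,interpolation=cv2.INTER_CUBIC))
c,im,d=load("side",9);w=cloud(c,d);q=w-CORNER;jx,jy,jz=q@EX,q@EY,q[...,2]
m=(d>0)&(jx>-44)&(jx<18)&(jy>-60)&(jy<0)&(jz>44)&(jz<80);print(m.sum(),np.polyfit(jy[m],jz[m],1) if m.sum()>10 else 0,np.median(jz[m]))
E
```

```text
13.2667 [508.7  96.3 171.3] -77.77 [-0.14  0.55 -0.28] 69.75419149663198 [ 0.5   0.26 -0.34 -0.   -0.97 -0.29]
[ -38.9 -122.6  153.3]
from [508.7  96.3 171.3] yaw -77.77 D [  -0.3   -0.5 -143.3] dyaw -0.13
[{"x": 0.04, "y": 0.04, "z": 14.33, "turn": 0.13, "fingers": 7}]
292 [4.87720141e-04 4.94951391e+01] 49.509480658622806
```

View pics/s9c.png

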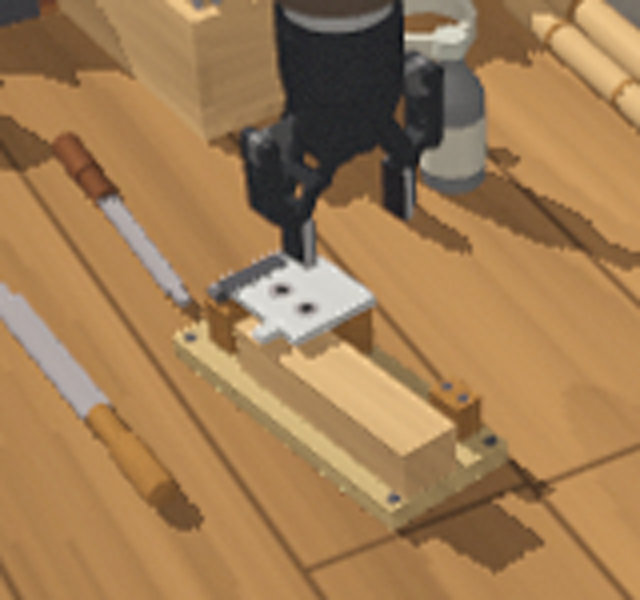

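View pics/wrist9.png

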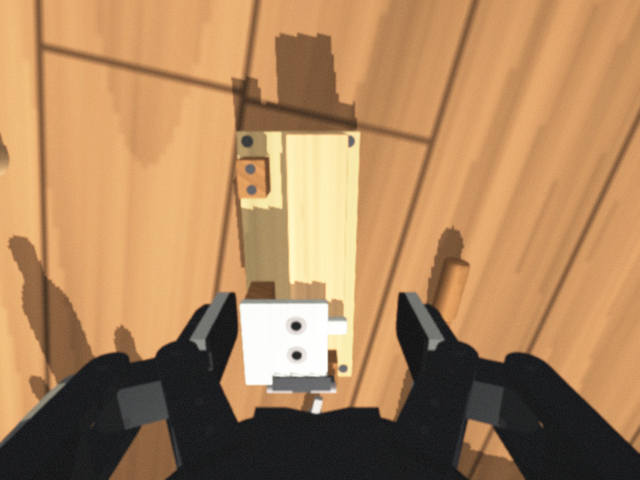

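Request:
{"api": "servo_tool", "payload": {
  "rows": [
    {"x": 0, "y": 0, "z": 2, "turn": 0.1, "fingers": 7},
    {"x": 0, "y": 0, "z": 3, "turn": 0, "fingers": 7},
    {"x": 0, "y": 0, "z": 3, "turn": 0, "fingers": 7},
    {"x": 0, "y": 0, "z": 3, "turn": 0, "fingers": 7},
    {"x": 0, "y": 0, "z": 2, "turn": 0, "fingers": 7},
    {"x": 0, "y": 0, "z": 1, "turn": 0, "fingers": 7},
    {"x": 0, "y": 0, "z": 0.4, "turn": 0, "fingers": 7},
    {"x": 0, "y": 0, "z": 0, "turn": 0, "fingers": 7},
    {"x": 0, "y": 0, "z": 0, "turn": 0, "fingers": 7}
  ]
}}

```text
clock: 14.02
position: [509.5, 96.5, 28.6]
ee_rot: [0.778, -0.628, 0.0, -0.001]
contact_force: [0.3, 0.3, 0.5]
gripper_width: 70.0
```

```bash
python3 -c "
from bench import arm
from h import *
s=arm.read_state();print(toJ(s['position']),s['contact_force'],yawof(s['ee_rot']))"
```

```text
[ -38.  -122.5   10.6] [0.28410458 0.33772109 0.49048658] -77.85508861144065
```

Clear of everything (no contact force). Close the grip.

Request:
{"api": "servo_tool", "payload": {
  "rows": [
    {"x": 0, "y": 0.1, "z": 0, "turn": 0, "fingers": 3},
    {"x": 0, "y": 0, "z": 0, "turn": 0, "fingers": 3},
    {"x": 0, "y": 0, "z": 0, "turn": 0, "fingers": 3},
    {"x": 0, "y": 0, "z": 0, "turn": 0, "fingers": 3},
    {"x": 0, "y": 0, "z": 0, "turn": 0, "fingers": 3},
    {"x": 0, "y": 0, "z": 0, "turn": 0, "fingers": 3},
    {"x": 0, "y": 0, "z": 0, "turn": 0, "fingers": 3}
  ]
}}

```text
clock: 14.6
position: [508.7, 96.1, 29.3]
ee_rot: [0.778, -0.628, 0.001, -0.001]
contact_force: [-0.7, 0.8, 6.7]
gripper_width: 44.2
```

```bash
python3 -c "
from bench import arm
from h import *
s=arm.read_state();print(toJ(s['position']),s['contact_force'],yawof(s['ee_rot']))"
```

```text
[ -38.9 -122.8   11.3] [-0.73269587  0.84954064  6.72601323] -77.87805512696283
```

Request:
{"api": "servo_tool", "payload": {
  "rows": [
    {"x": 0, "y": 0, "z": -0.05, "turn": 0, "fingers": 3},
    {"x": -0.3, "y": -0.3, "z": 0, "turn": 0, "fingers": 3},
    {"x": -0.4, "y": -0.4, "z": 0, "turn": 0, "fingers": 3},
    {"x": -0.4, "y": -0.4, "z": 0, "turn": 0, "fingers": 3},
    {"x": -0.3, "y": -0.2, "z": 0, "turn": 0, "fingers": 3},
    {"x": 0, "y": 0, "z": 0, "turn": 0, "fingers": 3},
    {"x": 0, "y": 0, "z": 0, "turn": 0, "fingers": 3}
  ]
}}

```text
clock: 15.18
position: [516.4, 110.2, 29.4]
ee_rot: [0.778, -0.629, -0.0, 0.002]
contact_force: [-2.2, -5.5, 10.8]
gripper_width: 44.2
```

```bash
cat > f.py <<'E'
from bench import arm
from h import *
s=arm.read_state();F=s['contact_force'];print(s['clock'],toJ(s['position']),"Fx,Fy,Fz jig",(F@EX).round(2),(F@EY).round(2),F[2].round(2),"yaw",yawof(s['ee_rot']).round(2),s["wrist_torque"].round(2),s["gripper_width"])
E
python3 f.py
```

```text
15.1833 [ -28.5 -110.6   11.4] Fx,Fy,Fz jig -3.34 -4.94 10.78 yaw -77.92 [-1.49  0.72 -0.04] 44.204041796212536
```

Request:
{"api": "servo_tool", "payload": {
  "rows": [
    {"x": 0, "y": 0, "z": -0.1, "turn": 0, "fingers": 3},
    {"x": -0.1, "y": -0.2, "z": 0, "turn": 0, "fingers": 3},
    {"x": -0.1, "y": -0.2, "z": 0, "turn": 0, "fingers": 3},
    {"x": -0.1, "y": -0.1, "z": 0, "turn": 0, "fingers": 3},
    {"x": 0, "y": 0, "z": 0, "turn": 0, "fingers": 3},
    {"x": 0, "y": 0, "z": 0, "turn": 0, "fingers": 3}
  ]
}}

```text
clock: 15.68
position: [519.5, 113.8, 29.5]
ee_rot: [0.778, -0.629, -0.001, 0.003]
contact_force: [-4.3, -7.1, 9.0]
gripper_width: 44.1
```

```bash
python3 f.py
```

```text
15.6833 [ -24.6 -107.7   11.5] Fx,Fy,Fz jig -5.71 -6.0 9.0 yaw -77.89 [-1.7   1.16  0.12] 44.12689050803602
```

Request:
{"api": "servo_tool", "payload": {
  "rows": [
    {"x": 0, "y": 0, "z": -0.1, "turn": 0, "fingers": 3},
    {"x": -0.1, "y": -0.1, "z": 0, "turn": 0, "fingers": 3},
    {"x": -0.1, "y": -0.1, "z": 0, "turn": 0, "fingers": 3},
    {"x": 0, "y": 0, "z": 0, "turn": 0, "fingers": 3},
    {"x": 0, "y": 0, "z": 0, "turn": 0, "fingers": 3}
  ]
}}

```text
clock: 16.1
position: [519.6, 113.9, 29.6]
ee_rot: [0.778, -0.629, -0.001, 0.006]
contact_force: [-1.9, -14.0, 7.0]
gripper_width: 44.1
```

```bash
python3 f.py
```

```text
16.1 [ -24.5 -107.7   11.6] Fx,Fy,Fz jig -4.76 -13.32 6.96 yaw -77.9 [-3.55  0.72  0.4 ] 44.08308697660047
```

Request:
{"api": "servo_tool", "payload": {
  "rows": [
    {"x": 0.15, "y": 0, "z": -0.05, "turn": 0, "fingers": 3},
    {"x": 0, "y": -0.1, "z": 0, "turn": 0, "fingers": 3},
    {"x": 0, "y": -0.1, "z": 0, "turn": 0, "fingers": 3},
    {"x": 0, "y": 0, "z": 0, "turn": 0, "fingers": 3},
    {"x": 0, "y": 0, "z": 0, "turn": 0, "fingers": 3}
  ]
}}

```text
clock: 16.52
position: [521.1, 114.2, 29.6]
ee_rot: [0.778, -0.629, -0.002, 0.006]
contact_force: [-5.4, -6.4, 4.7]
gripper_width: 44.1
```

```bash
python3 f.py; python3 snap.py 10 wrist
```

```text
16.5167 [ -23.  -107.7   11.6] Fx,Fy,Fz jig -6.6 -5.08 4.66 yaw -77.9 [-1.73  1.65  0.42] 44.12169718936285
16.5667 [521.2 114.2  29.6] -77.91 [-5.26 -7.36  4.9 ] 43.80830249241132 [ 0.52  0.47 -0.45 -0.   -0.66 -0.31]
```

View pics/wrist10.png

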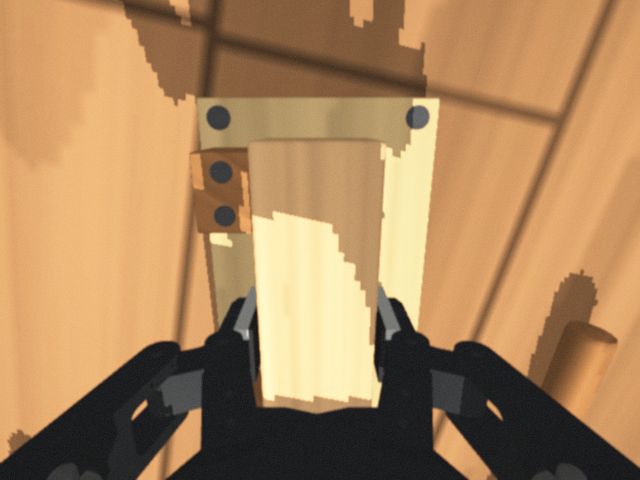

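Request:
{"api": "servo_tool", "payload": {
  "rows": [
    {"x": 0, "y": -0.1, "z": 0, "turn": 0, "fingers": 3},
    {"x": 0, "y": -0.1, "z": 0, "turn": 0, "fingers": 3},
    {"x": 0, "y": 0, "z": 0, "turn": 0, "fingers": 3},
    {"x": 0, "y": 0, "z": 0, "turn": 0, "fingers": 3}
  ]
}}

```text
clock: 16.9
position: [521.6, 114.2, 29.6]
ee_rot: [0.778, -0.629, -0.003, 0.007]
contact_force: [-11.1, -6.2, 8.7]
gripper_width: 44.0
```

```bash
python3 f.py
```

```text
16.9 [ -22.5 -107.7   11.6] Fx,Fy,Fz jig -12.13 -3.76 8.71 yaw -77.9 [-1.47  2.65  0.51] 44.04616670291928
```

Request:
{"api": "servo_tool", "payload": {
  "rows": [
    {"x": 0, "y": -0.1, "z": 0, "turn": 0, "fingers": 3},
    {"x": 0, "y": 0, "z": 0, "turn": 0, "fingers": 3},
    {"x": 0, "y": 0, "z": 0, "turn": 0, "fingers": 3}
  ]
}}

```text
clock: 17.15
position: [521.6, 114.2, 29.6]
ee_rot: [0.778, -0.629, -0.004, 0.008]
contact_force: [-12.9, -6.7, 10.4]
gripper_width: 43.7
```

```bash
python3 f.py
```

```text
17.15 [ -22.5 -107.7   11.6] Fx,Fy,Fz jig -14.06 -3.84 10.41 yaw -77.9 [-1.3   3.28  0.54] 43.71690942101059
```

Request:
{"api": "servo_tool", "payload": {
  "rows": [
    {"x": -0.1, "y": 0, "z": -0.1, "turn": 0, "fingers": 3},
    {"x": -0.1, "y": 0, "z": 0, "turn": 0, "fingers": 3},
    {"x": -0.1, "y": 0, "z": 0, "turn": 0, "fingers": 3},
    {"x": 0, "y": 0, "z": 0, "turn": 0, "fingers": 3},
    {"x": 0, "y": 0, "z": 0, "turn": 0, "fingers": 3}
  ]
}}

```text
clock: 17.57
position: [521.4, 114.3, 29.8]
ee_rot: [0.777, -0.629, -0.003, 0.009]
contact_force: [-5.6, -17.5, 3.8]
gripper_width: 44.0
```

```bash
python3 f.py
```

```text
17.5667 [ -22.6 -107.6   11.8] Fx,Fy,Fz jig -9.18 -15.98 3.8 yaw -77.93 [-4.58  1.04  0.61] 44.01431847235696
```

Request:
{"api": "servo_tool", "payload": {
  "rows": [
    {"x": 0, "y": -0.1, "z": 0, "turn": 0, "fingers": 3},
    {"x": 0, "y": -0.1, "z": 0, "turn": 0, "fingers": 3},
    {"x": -0.05, "y": 0, "z": 0, "turn": 0, "fingers": 3},
    {"x": 0, "y": 0, "z": 0, "turn": 0, "fingers": 3},
    {"x": 0, "y": 0, "z": 0, "turn": 0, "fingers": 3}
  ]
}}

```text
clock: 17.98
position: [521.4, 114.3, 29.8]
ee_rot: [0.777, -0.629, -0.004, 0.011]
contact_force: [-9.4, -20.4, 8.7]
gripper_width: 44.1
```

```bash
python3 f.py; python3 snap.py 11 wrist side top; python3 - <<'E'
from h import *
im=cv2.imread('pics/side11.png');cv2.imwrite('pics/s11c.png',cv2.resize(im[130:280,200:360],None,fx=4,fy=4,interpolation=cv2.INTER_CUBIC))
im=cv2.imread('pics/wrist11.png');cv2.imwrite('pics/w11c.png',cv2.resize(im[80:420,180:450],None,fx=1.75,fy=1.75,interpolation=cv2.INTER_CUBIC))
c,im,d=load("wrist",11);w=cloud(c,d);q=w-CORNER;jx,jy,jz=q@EX,q@EY,q[...,2]
print("top z along",[(v,jy[v,280:360].mean().round(1),jz[v,280:360].mean().round(1)) for v in (150,200,250,300,350,390)])
print("top z across",[(u,jz[150:330,u].mean().round(2)) for u in(262,280,310,340,368)])
e=ray(c,[(250,141),(384,140)],58)-CORNER;print("far end",e@EX,e@EY)
E
```

```text
17.9833 [ -22.6 -107.6   11.8] Fx,Fy,Fz jig -13.43 -17.97 8.68 yaw -77.93 [-4.7   2.2   0.75] 44.09367215272474
18.1333 [521.4 114.3  29.8] -77.93 [-10.08 -19.23   7.3 ] 43.95791416795077 [ 0.52  0.48 -0.44  0.   -0.68 -0.31]
top z along [(150, np.float64(-177.4), np.float64(39.8)), (200, np.float64(-161.6), np.float64(42.4)), (250, np.float64(-143.2), np.float64(39.7)), (300, np.float64(-123.7), np.float64(39.7)), (350, np.float64(-102.3), np.float64(39.6)), (390, np.float64(-83.7), np.float64(39.8))]
top z across [(262, np.float64(40.6)), (280, np.float64(39.97)), (310, np.float64(39.57)), (340, np.float64(41.08)), (368, np.float64(40.06))]
far end [ -0.83834053 -43.47962842] [-180.17937108 -180.43760913]
```

View pics/w11c.png

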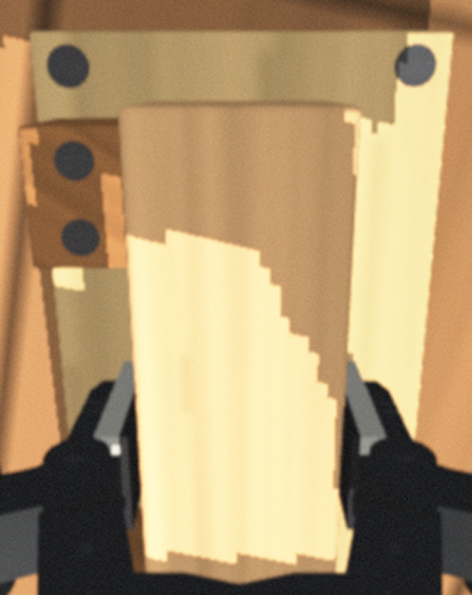

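View pics/s11c.png

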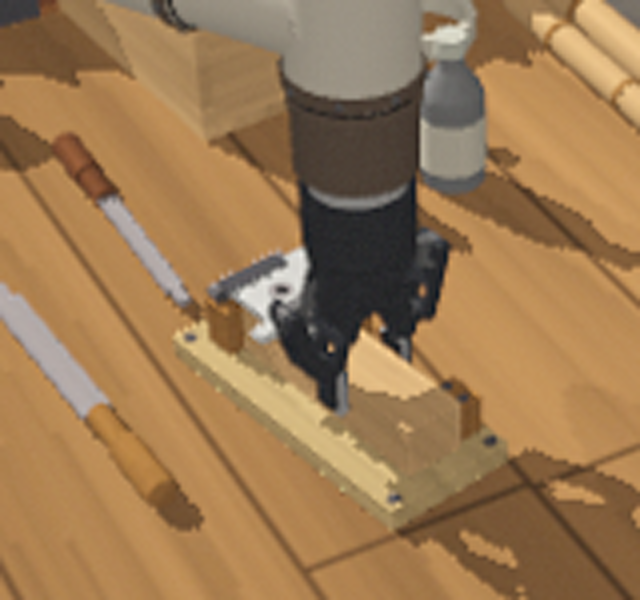

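Request:
{"api": "servo_tool", "payload": {
  "rows": [
    {"x": 0, "y": -0.1, "z": -0.05, "turn": 0, "fingers": 3},
    {"x": 0, "y": -0.1, "z": 0, "turn": 0, "fingers": 3},
    {"x": 0, "y": -0.1, "z": 0, "turn": 0, "fingers": 3},
    {"x": 0, "y": 0, "z": 0, "turn": 0, "fingers": 3},
    {"x": 0, "y": 0, "z": 0, "turn": 0, "fingers": 3},
    {"x": 0, "y": 0, "z": 0, "turn": 0, "fingers": 3},
    {"x": 0, "y": 0, "z": 0, "turn": 0, "fingers": 3}
  ]
}}

```text
clock: 18.72
position: [521.4, 114.2, 29.9]
ee_rot: [0.777, -0.629, -0.005, 0.014]
contact_force: [-15.6, -16.8, 12.5]
gripper_width: 43.7
```

```bash
python3 f.py
```

```text
18.7167 [ -22.7 -107.8   11.9] Fx,Fy,Fz jig -18.79 -13.15 12.52 yaw -77.95 [-4.32  3.91  0.81] 43.65816503718763
```

Request:
{"api": "servo_tool", "payload": {
  "rows": [
    {"x": -0.1, "y": 0, "z": -0.1, "turn": 0, "fingers": 3},
    {"x": 0, "y": 0, "z": 0, "turn": 0, "fingers": 3},
    {"x": 0, "y": 0, "z": 0, "turn": 0, "fingers": 3},
    {"x": 0, "y": 0, "z": 0, "turn": 0, "fingers": 3},
    {"x": 0, "y": 0, "z": 0, "turn": 0, "fingers": 3}
  ]
}}

```text
clock: 19.13
position: [521.3, 114.2, 30.0]
ee_rot: [0.777, -0.629, -0.005, 0.014]
contact_force: [-11.1, -20.5, 5.4]
gripper_width: 44.0
```

```bash
python3 f.py; python3 snap.py 12 wrist; python3 - <<'E'
from h import *
im=cv2.imread('pics/wrist12.png');cv2.imwrite('pics/w12c.png',cv2.resize(im[80:420,180:450],None,fx=1.75,fy=1.75,interpolation=cv2.INTER_CUBIC))
E
```

```text
19.1333 [ -22.8 -107.7   12. ] Fx,Fy,Fz jig -15.18 -17.76 5.4 yaw -77.98 [-5.35  2.81  0.82] 43.95706113360301
19.1833 [521.3 114.2  29.9] -77.98 [-10.66 -21.65   5.58] 44.42479199813376 [ 0.52  0.48 -0.43  0.   -0.69 -0.31]
```

View pics/w12c.png

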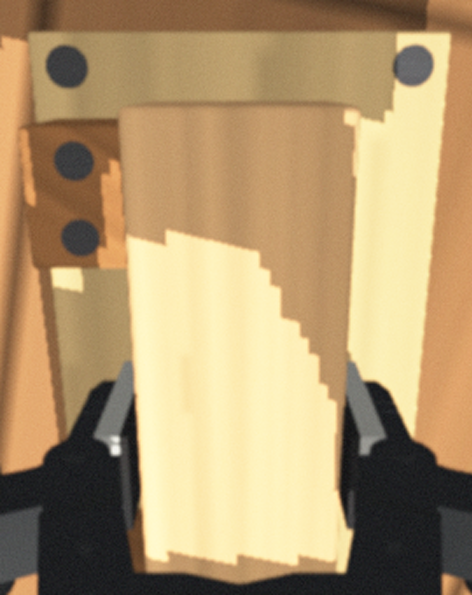

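Request:
{"api": "servo_tool", "payload": {
  "rows": [
    {"x": -0.1, "y": -0.1, "z": -0.05, "turn": 0, "fingers": 3},
    {"x": -0.1, "y": -0.1, "z": -0.05, "turn": 0, "fingers": 3},
    {"x": 0, "y": -0.1, "z": 0, "turn": 0, "fingers": 3},
    {"x": 0, "y": 0, "z": 0, "turn": 0, "fingers": 3},
    {"x": 0, "y": 0, "z": 0, "turn": 0, "fingers": 3},
    {"x": 0, "y": 0, "z": 0, "turn": 0, "fingers": 3}
  ]
}}

```text
clock: 19.68
position: [521.2, 114.2, 30.1]
ee_rot: [0.777, -0.629, -0.006, 0.018]
contact_force: [-14.1, -28.2, 5.9]
gripper_width: 43.8
```

```bash
python3 f.py
```

```text
19.6833 [ -22.9 -107.7   12.1] Fx,Fy,Fz jig -19.69 -24.6 5.91 yaw -78.0 [-6.95  3.46  1.02] 43.76440361455272
```

Request:
{"api": "servo_tool", "payload": {
  "rows": [
    {"x": 0, "y": -0.1, "z": -0.05, "turn": 0, "fingers": 3},
    {"x": 0, "y": -0.1, "z": 0, "turn": 0, "fingers": 3},
    {"x": 0, "y": 0, "z": 0, "turn": 0, "fingers": 3},
    {"x": 0, "y": 0, "z": 0, "turn": 0, "fingers": 3},
    {"x": 0, "y": 0, "z": 0, "turn": 0, "fingers": 3},
    {"x": 0, "y": 0, "z": 0, "turn": 0, "fingers": 3}
  ]
}}

```text
clock: 20.18
position: [521.2, 114.1, 30.2]
ee_rot: [0.777, -0.629, -0.008, 0.02]
contact_force: [-17.4, -26.6, 7.7]
gripper_width: 44.0
```

```bash
python3 f.py; python3 snap.py 13 wrist side top; python3 - <<'E'
from h import *
im=cv2.imread('pics/side13.png');cv2.imwrite('pics/s13c.png',cv2.resize(im[130:280,200:360],None,fx=4,fy=4,interpolation=cv2.INTER_CUBIC))
im=cv2.imread('pics/wrist13.png');cv2.imwrite('pics/w13c.png',cv2.resize(im[80:420,180:450],None,fx=1.75,fy=1.75,interpolation=cv2.INTER_CUBIC))
c,im,d=load("wrist",13);w=cloud(c,d);q=w-CORNER;jx,jy,jz=q@EX,q@EY,q[...,2]
m=np.zeros(d.shape,bool);m[150:390,268:365]=1;m&=(d>0)
A=np.c_[jx[m],jy[m],np.ones(m.sum())];print("plane z slopes x,y (rad)",np.linalg.lstsq(A,jz[m],rcond=None)[0])
b=np.zeros(d.shape,bool);b[105:135,240:400]=1
print("bed z",np.median(jz[b]))
E
```

```text
20.1833 [ -22.9 -107.8   12.2] Fx,Fy,Fz jig -22.59 -22.32 7.74 yaw -78.0 [-6.57  4.5   1.23] 43.98496022970097
20.3333 [521.1 114.1  30.2] -77.99 [-17.84 -26.12   9.  ] 44.17692412895503 [ 0.52  0.48 -0.43  0.   -0.7  -0.31]
plane z slopes x,y (rad) [-3.99639668e-02 -8.09118719e-04  3.90821717e+01]
bed z -0.8175193057217314
```

View pics/w13c.png

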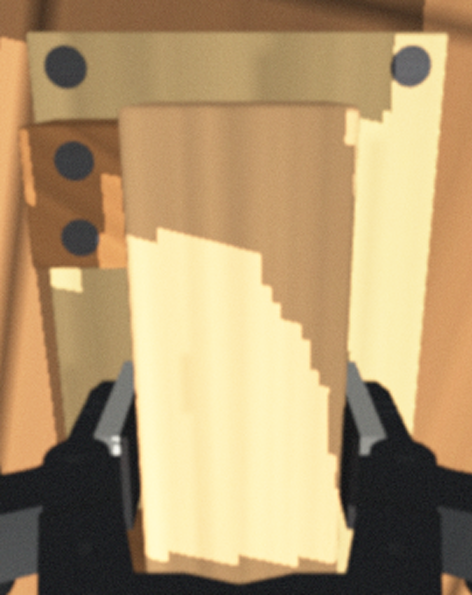

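View pics/top13.png

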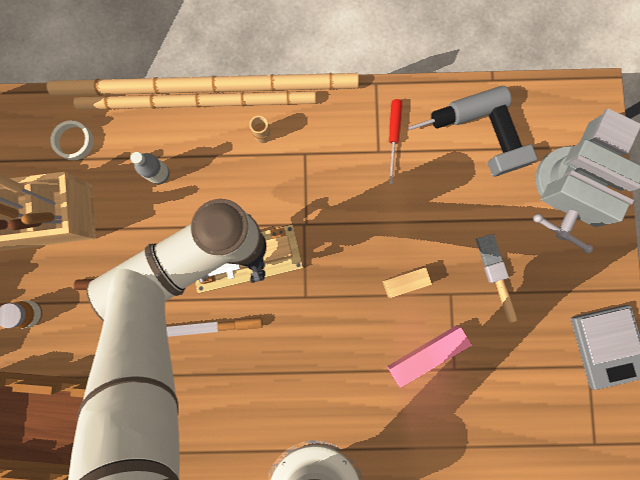

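```bash
python3 - <<'E'
from h import *
from bench import arm
from scipy.spatial.transform import Rotation as R
for t,(v0,v1,u0,u1) in ((7,(170,390,265,372)),(9,(150,270,297,345)),(10,(150,390,268,365)),(11,(150,390,268,365)),(12,(150,390,268,365)),(13,(150,390,268,365))):
    c,im,d=load("wrist",t);w=cloud(c,d);q=w-CORNER;jx,jy,jz=q@EX,q@EY,q[...,2]
    m=np.zeros(d.shape,bool);m[v0:v1,u0:u1]=1;m&=(d>0)
    for i in range(3):
        A=np.c_[jx[m],jy[m],np.ones(m.sum())];s=np.linalg.lstsq(A,jz[m],rcond=None)[0]
        r=jz-(jx*s[0]+jy*s[1]+s[2]);m&=abs(r)<2.5*r[m].std()
    print(t,s.round(4),"camx z comp along jig",(c["pose"][:3,0]@[0,0,1]).round(4),"resid",r[m].std().round(2))
s=arm.read_state();M=R.from_quat(s["ee_rot"]).as_matrix();print("tool z",M[:,2]@EX,M[:,2]@EY)
E
```

```text
7 [-6.00000e-04  2.00000e-04  3.91766e+01] camx z comp along jig 0.0013 resid 0.53
9 [-2.00000e-04  5.00000e-04  3.92897e+01] camx z comp along jig 0.0016 resid 0.63
10 [-1.44000e-02 -1.00000e-04  3.91228e+01] camx z comp along jig 0.0124 resid 0.54
11 [-2.38000e-02 -3.00000e-04  3.90923e+01] camx z comp along jig 0.0228 resid 0.54
12 [-2.85000e-02 -7.00000e-04  3.91246e+01] camx z comp along jig 0.0299 resid 0.54
13 [-4.00000e-02 -8.00000e-04  3.90866e+01] camx z comp along jig 0.0413 resid 0.54
tool z -0.040385865357895255 -0.013027541964817346
```

Request:
{"api": "servo_tool", "payload": {
  "rows": [
    {"x": 0, "y": 0.1, "z": 0, "turn": 0, "fingers": 3},
    {"x": 0, "y": 0.1, "z": 0, "turn": 0, "fingers": 3},
    {"x": 0, "y": 0.1, "z": 0, "turn": 0, "fingers": 3},
    {"x": 0, "y": 0, "z": 0, "turn": 0, "fingers": 3},
    {"x": 0, "y": 0, "z": 0, "turn": 0, "fingers": 3},
    {"x": 0, "y": 0, "z": 0, "turn": 0, "fingers": 3}
  ]
}}

```text
clock: 20.83
position: [521.1, 114.2, 30.3]
ee_rot: [0.777, -0.629, -0.006, 0.017]
contact_force: [-9.0, -27.7, 2.0]
gripper_width: 43.8
```

```bash
cat > roll.py <<'E'
import sys
from snap import snap
from h import *
t=sys.argv[1];snap("wrist",t)
c,im,d=load("wrist",t);w=cloud(c,d);q=w-CORNER;jx,jy,jz=q@EX,q@EY,q[...,2]
m=np.zeros(d.shape,bool);m[150:390,268:365]=1;m&=(d>0)
for i in range(3):
    A=np.c_[jx[m],jy[m],np.ones(m.sum())];s=np.linalg.lstsq(A,jz[m],rcond=None)[0]
    r=jz-(jx*s[0]+jy*s[1]+s[2]);m&=abs(r)<2.5*r[m].std()
print("roll/pitch",s.round(4),"centre top z",(s[2]-22.5*s[0]-90*s[1]).round(2))
E
python3 f.py; python3 roll.py 14
```

```text
20.8333 [ -23.  -107.7   12.3] Fx,Fy,Fz jig -14.59 -25.23 1.96 yaw -78.0 [-7.14  2.69  0.99] 43.84339865396387
roll/pitch [-3.62000e-02 -2.00000e-03  3.91132e+01] centre top z 40.11
```

Request:
{"api": "servo_tool", "payload": {
  "rows": [
    {"x": 0.1, "y": 0.1, "z": 0, "turn": 0, "fingers": 3},
    {"x": 0.1, "y": 0.1, "z": 0.05, "turn": 0, "fingers": 3},
    {"x": 0.1, "y": 0, "z": 0.05, "turn": 0, "fingers": 3},
    {"x": 0, "y": 0, "z": 0, "turn": 0, "fingers": 3},
    {"x": 0, "y": 0, "z": 0, "turn": 0, "fingers": 3},
    {"x": 0, "y": 0, "z": 0, "turn": 0, "fingers": 3}
  ]
}}

```text
clock: 21.38
position: [521.3, 114.2, 30.0]
ee_rot: [0.777, -0.629, -0.006, 0.014]
contact_force: [-12.0, -17.4, 4.4]
gripper_width: 43.9
```

```bash
python3 f.py; python3 roll.py 15
```

```text
21.3833 [ -22.8 -107.8   12. ] Fx,Fy,Fz jig -15.4 -14.46 4.42 yaw -77.97 [-4.3   3.24  0.79] 43.867608150304406
roll/pitch [-3.04000e-02 -1.40000e-03  3.90661e+01] centre top z 39.88
```

Request:
{"api": "servo_tool", "payload": {
  "rows": [
    {"x": 0, "y": 0, "z": 0, "turn": 0, "fingers": 3},
    {"x": 0, "y": 0, "z": 0, "turn": 0, "fingers": 3},
    {"x": 0, "y": 0, "z": 0, "turn": 0, "fingers": 3},
    {"x": 0, "y": 0, "z": 0, "turn": 0, "fingers": 3},
    {"x": 0, "y": 0, "z": 0, "turn": 0, "fingers": 3},
    {"x": 0, "y": 0, "z": 0, "turn": 0, "fingers": 3},
    {"x": 0, "y": 0, "z": 0, "turn": 0, "fingers": 3},
    {"x": 0, "y": 0, "z": 0, "turn": 0, "fingers": 3},
    {"x": 0, "y": 0, "z": 0, "turn": 0, "fingers": 3},
    {"x": 0, "y": 0, "z": 0, "turn": 0, "fingers": 3}
  ]
}}

```text
clock: 22.27
position: [521.4, 114.2, 30.0]
ee_rot: [0.777, -0.629, -0.006, 0.014]
contact_force: [-12.5, -16.8, 4.1]
gripper_width: 44.0
```

```bash
python3 f.py; python3 roll.py 16; python3 snap.py 16 side; python3 - <<'E'
from h import *
im=cv2.imread('pics/side16.png');cv2.imwrite('pics/s16c.png',cv2.resize(im[130:280,200:360],None,fx=4,fy=4,interpolation=cv2.INTER_CUBIC))
c,im,d=load("side",16);w=cloud(c,d);q=w-CORNER;jx,jy,jz=q@EX,q@EY,q[...,2]
m=(d>0)&(jx>-44)&(jx<18)&(jy>-60)&(jy<0)&(jz>44)&(jz<56);print("plate",m.sum(),np.polyfit(jy[m],jz[m],1))
c,im,d=load("wrist",16);e=ray(c,[(250,141),(384,140)],58)-CORNER;print("far end",e@EX,e@EY)
cv2.imwrite('pics/w16c.png',cv2.resize(im[80:420,180:450],None,fx=1.75,fy=1.75,interpolation=cv2.INTER_CUBIC))
E
```

```text
22.2667 [ -22.7 -107.8   12. ] Fx,Fy,Fz jig -15.79 -13.81 4.09 yaw -77.97 [-4.31  3.23  0.85] 44.031129447572376
roll/pitch [-3.03000e-02 -1.30000e-03  3.90801e+01] centre top z 39.88
22.3667 [521.4 114.2  30.1] -77.97 [-11.98 -18.     4.14] 44.16672956181917 [ 0.52  0.48 -0.43 -0.   -0.69 -0.31]
plate 106 [-3.20329685e-02  4.90023366e+01]
far end [ -0.75916997 -43.5202016 ] [-180.26632728 -180.48637835]
```

View pics/s16c.png

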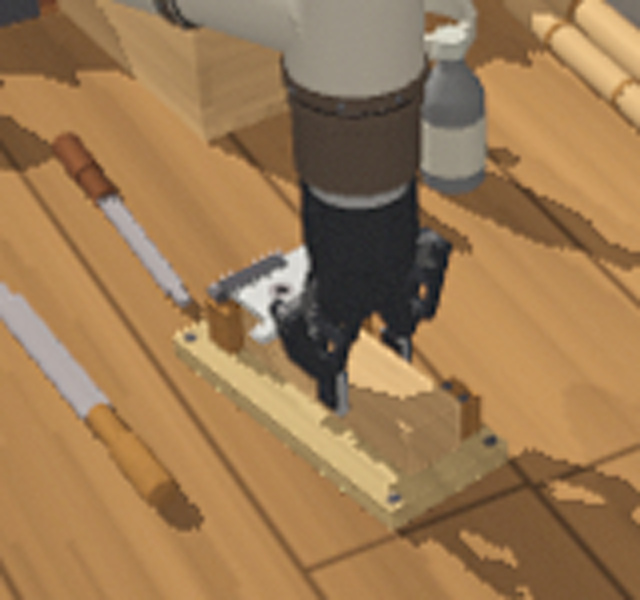

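View pics/w16c.png

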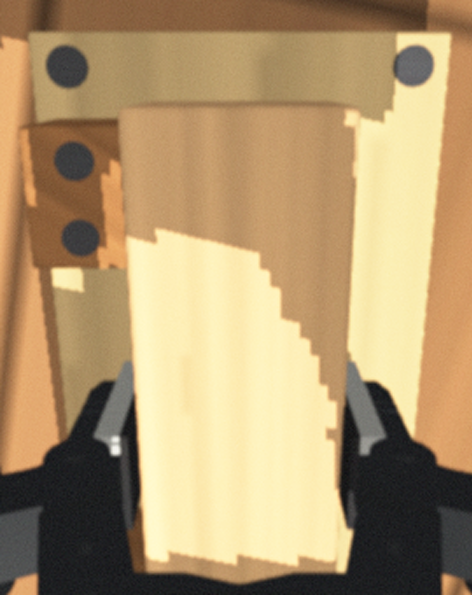

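```bash
python3 - <<'E'
from h import *
for t in(9,11,13,16):
    c,im,d=load("side",t);w=cloud(c,d);q=w-CORNER;jx,jy,jz=q@EX,q@EY,q[...,2]
    hsv=cv2.cvtColor(im,cv2.COLOR_BGR2HSV)
    m=(d>0)&(jx>-46)&(jx<20)&(jy>-64)&(jy<-2)&(jz>38)&(jz<65)&(hsv[...,1]<40)&(hsv[...,2]>170)
    A=np.c_[jx[m],jy[m],np.ones(m.sum())];s=np.linalg.lstsq(A,jz[m],rcond=None)[0];r=jz[m]-A@s
    print(t,m.sum(),s.round(4),"jy",np.percentile(jy[m],[2,98]).round(0),"sd",r.std().round(2),"se y",r.std()/np.sqrt(m.sum())/jy[m].std())
    # mean height for common front tab region
    f=m&(jx<-25); print("   low-x region",f.sum(),np.polyfit(jy[f],jz[f],1).round(4) if f.sum()>8 else 0, jz[f].mean().round(2))
E
```

```text
9 299 [-5.10000e-03 -4.30000e-03  4.92278e+01] jy [-63.  -3.] sd 1.87 se y 0.006102170375448568
   low-x region 109 [2.40000e-03 4.94878e+01] 49.41
11 86 [-1.900e-03 -2.930e-02  4.907e+01] jy [-29.  -2.] sd 1.97 se y 0.02603621274202814
   low-x region 39 [-2.90000e-03  4.95129e+01] 49.56
13 88 [ 2.97000e-02 -9.30000e-03  5.01329e+01] jy [-33.  -3.] sd 1.93 se y 0.024589091448936073
   low-x region 41 [2.9400e-02 4.9538e+01] 49.06
16 88 [-1.69000e-02 -1.57000e-02  4.87787e+01] jy [-32.  -2.] sd 1.82 se y 0.02355682896091757
   low-x region 40 [-3.94000e-02  4.91146e+01] 49.72
```

```bash
python3 -c "
from bench import arm
print(arm.job_done())"; python3 f.py
```

```text
the job is handed in; nothing more can be done
None
the job is handed in; nothing more can be done
```

The job is handed in, at about 22.4 s of the 69 s allowed. The blank is in the jig, the drill plate is shut over it, and the gripper is still pressing the blank into the corner. No verdict was reported.

I gripped the long blank, set it down in the bed with its centre at about (-39, -107) (c), and released it. I then swung the plate shut from behind and pressed it down with 17 N. After gripping the blank again in the fence gap, I pushed it against the fence and the end stop.

**Position:** The far end measures y = -180.3 and the fence-side edge x = -0.8 (c). That puts the centre within about 1 mm of home. The far end is square to the fence's line, and no gap shows at the rear fence piece.

**Forces:** The tool pushes with about 16 N towards the fence and 14 N towards the end stop, steady for 0.9 s before I handed in. These are forces on the tool. Friction means the contact force at each stop was not measured separately.

**Plate:** It measured level right after shutting. Later slope fits on the small part still visible were noisy (one gave 0.03 rad, the rest 0.01 to 0.03). Its height was unchanged, so I take it as still shut.

**Check that disagreed:** Pressing rolled the blank with the tool, up to 0.040 rad. I eased the push, and the roll dropped to 0.030 rad, under the 0.05 limit. The blank's centre sits about 0.8 mm high, leaving its raised edge below the plate by about 1.5 mm.

**Other objects:** The offcut, files, screwdriver, brush, bamboo and bottle looked unmoved in the last top view, where they were not hidden by the arm.

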